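# Clamp a filter cassette to its set tension

### The job

Set the short filter cassette gently down into the bay of the clamping stand, flat on its floor between the guide rails. Then turn the tension knob clockwise until the gauge needle points at the set marker, without running well past it, and let go. Leave the other things on the bench where they are.

Things in the scene. Friction and masses are not known exactly. Their poses are not given: they have to be found in the camera images.
- cassette: the short white filter cassette, loose: block 50 wide (its x), 60 long (its y), 30 high, two thin grey bands, one upright grip fin on top (14 thick in x, 40 long in y, from 30 to 60 above the underside). 0.11 to 0.22 kg. Origin at the centre of its underside, z up. The same after a half turn.
- stand: clamping stand, fixed: aluminium plate 225 x 220 x 10 mm. Its y axis runs along the bay: towards +y come the steel presser (44 wide, 37 above the bench), its carriage, and the white gear housing (80 x 60, top at 52, centred at y = +98) with the tension knob; at the bay's -y end a steel stop block, 36 above the bench. Origin at bench level, 13.5 mm in +y from the bay point.
- bay (a point): centre of the bay on its floor (10 above the bench); axes as the stand's. Guide rails along y, 53 apart inside, 14 high plus lips flaring out to 23 above the floor. Knob at 0: presser's face 33.5 away in +y, stop's face 33.5 to 40.5 away in -y (set differently each time). The cassette goes straight down here, its y along the bay's; seated, its origin is at this height.
- knob_grip (a point): on the axis of the tension knob, 84 above the bench, at the height to grip: a black bar 46 long, 14 thick, standing from 64 to 98 above the bench on a disc of 52 diameter. This frame turns with the knob: x along the bar, y across it. At knob 0 the bar lies along the stand's x.
- tension_knob (a joint): knob angle (rad): 0 at the start, grows clockwise from above, to 4.2. Drives the carriage 8 mm per rad towards the stop. First it takes up the free gap of 7 to 14 mm (unknown), sliding the cassette to the stop, at about 0.2 N m; then the presser's spring (1.3 N/mm) yields and it stiffens to 0.35 N m. A brake holds it where it is let go.
- needle (a joint): needle angle (rad): 0 unloaded, clockwise from above, 0.1 rad per mm of spring deflection: 0.8 rad per rad of knob once the cassette is against the stop (under 0.25 while it slides there). Black needle 36 long on the round white gauge (108 diameter, top 26 above the bench), which rides on the carriage, at x = +112, y = +40 of the stand at first; at 0 it points to the stand's +y.
- set_marker (a joint): angle of the set marker (rad, zero and direction as the needle's; 0.8 to 1.25, different each time): a small dark steel block on the gauge rim, pointed to the centre, stiffly fixed. The needle points at it when both angles are equal.
- needle_tip (a point): outer tip of the needle, 36 from the gauge centre, 28 above the bench; x points outwards along the needle.
- marker_tip (a point): inner point of the set marker, 37 from the gauge centre; x points outwards, y along the rim towards lower gauge values.
- long_cassette: a longer white cassette, not the one wanted: 50 wide (x), 86 long (y), 30 high, with two separate 22 mm long fins on top; origin at the centre of its underside
- reagent_bottle: closed white bottle, 64 diameter, 130 tall; origin under its centre
- sample_jar: small clear jar with white cap, 52 diameter, 60 tall; origin under its centre
- tube_rack: grey rack, 60 by 200 mm, 86 tall with its capped tubes; origin under its centre
- glove_box: white carton with a blue band, 120 by 230 by 75 mm tall; origin under its centre
- marker_pen: white pen with a black cap, 12 diameter, 140 long, lying; origin under its middle
- swab_tray: open steel tray, 130 by 170 by 35 mm; origin under its centre
Mind the look-alikes: they are no part of the job. What is shaped like the cassette but blue, red or turquoise is not meant.

How it is judged:
By the outcome, as a careful person would: the job done as asked, in the order asked, and still so for the second after the job is handed in, with the robot touching nothing.
It also fails if it takes over 62 s, if anything falls off the work surface, if the arm or the gripper's body presses on something with over 40 N, if the wrist force passes 120 N, or if a joint passes its speed limit or range.

### The arm

A 6-joint arm with a two-finger parallel gripper is mounted at the origin on the work surface. World frame = base frame: x ahead of the robot, y to its left, z up, the work surface at z = 0. Lengths are in m, angles in degrees, forces in N, time in s.
With the tool pointing down it reaches from about 0.375 to 0.9 m from the base axis. Payload 3.1 kg.
Tool frame: the origin (TCP) lies on the centre line of the jaws, within the pads' length; the fingertips stand 19 mm ahead of it and the grasp point (between the pads) is the TCP; z points along the fingers, y is the direction in which the jaws open and shut (so a half turn about z gives the same grasp; the last joint's range is limited). The gripper opens to 87 mm and grips with 3 to 60 N. Pads are 19 mm wide; open, the fingers measure 117 mm over their backs; the gripper's body (75 mm by 190 mm) begins 51 mm behind the grasp point.
Start: joints at [55.033, 30.224, 82.088, -0, 67.689, -10.227], TCP at [0.262, 0.568, 0.242] pointing down, gripper open.
Joint ranges: [-176.69, 176.69], [-43.24, 126.21], [12.49, 139.97], [-82, 262], [0, 151.66], [-163.58, 163.58]. Speed limits (degrees/s): [159.86, 159.86, 180, 180, 180, 180].

### API

Orientations are given as a 3x3 rotation matrix whose columns are the frame's x, y, z axes.
In Python, from rig import bot gives the robot as it stands.
- The arm moves only by the tool carry_out, never from a script. Its argument "targets" is a list of rows, each a list of 6 numbers: the shift along the tool's x, y, z each as a share of 200 mm, from -1 to 1, then the turn, a rotation vector about the tool's x, y, z each as a share of pi/2 rad, from -1 to 1. In form: [[dx, dy, dz, ax, ay, az], ...]. A call has 1 to 20 rows; each row is the pose to reach, as a shift and turn from the pose measured when the call began, along the tool's axes at that moment; what a row does not reach only later rows make up. A row lasts 1/8 s, in which the tool goes at most 62.5 mm and 10.7 degrees, less where a joint would pass 70% of its speed; a pose out of reach is approached as far as the arm can. A call with a number of a shift or a turn outside -1 to 1 is refused whole. A call with a gripper value outside its range is refused whole. "jaw" is the gripper's target within -1 to 1 (fully open at 1, half-way at 0, shut at -1), set as the call begins (left out, the last holds). The fingers move at their own pace and stop on an object; the grip force is fixed at half the most. Time passes only in rows, so rows that repeat a pose let the fingers close. It gives the time, the measured TCP pose, the force and the opening at its end, in the units of the state.
- bot.read_state(): the state, without advancing time (a new reading comes with each control period).
- bot.capture(name): name is "side" or "top" or "wrist"; returns the picture (400x640x3 uint8, blue, green, red); there is no depth.
- bot.camera_info(name): a dict with "camera_matrix" (3x3 intrinsics, pixels), "view" (4x4, takes a point from world to camera coordinates); the wrist camera has in their place "mount" (4x4, takes a point from camera to tool coordinates, whose origin is the TCP and whose axes are the flange's). Camera axes: x right, y down, z forward; pixel columns grow to the right and rows downward; lengths in m; the calibration is good to about 2 mm. A picture is of the moment at which its call begins: read the wrist's pose just before it. camera_info takes no time and is no camera call.
- bot.hand_in(): hands the job in, once; it reports no verdict.
The state is a dict: "time_s": time; "joint_positions": joint angles; "qvel": joint speeds; "tau": joint torques, N m; "position": TCP position; "tcp_rot": TCP orientation; "force": force on the tool from outside, world axes, zero at the start; "moment": the same for the moment, N m; "opening": opening from 0.0 (shut) to 1.0 (fully open).
Only numpy, scipy, OpenCV 4.12 (cv2) and the standard library are available. Lean on these libraries where they do the work, as an engineer would, in place of code of your own. Each camera call takes 0.05 s, during which the arm holds its last target.

## Working session

There is one attempt and no reset: what is moved stays moved. The work goes in short steps, Python scripts to look and compute and a tool call to move; the robot and the scene stay as the last step left them, time stands still between calls to the robot, and variables do not carry over. Pictures are saved under pics/ and viewed, and the job is handed in when it is done.

Besides the shell and the picture viewer there is one more tool, called after "Call:" as name(argument=value, ...), one argument or row to a line, values as JSON. carry_out: Moves the arm, as the interface text tells. Shift numbers are shares of 200 mm and turn numbers shares of pi/2 rad, none past 1 either way. Its arguments: {"type":"object","properties":{"targets":{"type":"array"},"jaw":{"type":"number"}},"required":["targets"]}

```bash
ls; mkdir -p pics; cat > h.py <<'E'
import numpy as np, cv2
from rig import bot
def info(n):
    i=bot.camera_info(n); return {k:np.array(v) if not isinstance(v,(str,int,float)) else v for k,v in i.items()}
def cap(n,save=None):
    s=bot.read_state(); im=np.array(bot.capture(n)); 
    if save: cv2.imwrite('pics/'+save+'.png',im)
    return im,s
def pose(s):
    T=np.eye(4);T[:3,:3]=np.array(s['tcp_rot']).reshape(3,3);T[:3,3]=s['position'];return T
def cam(n,s=None):
    i=info(n);K=i['camera_matrix']
    V=i['view'] if 'view' in i else np.linalg.inv(pose(s)@i['mount'])
    return K,V
def plane(n,px,z,s=None):
    K,V=cam(n,s);C=np.linalg.inv(V);px=np.atleast_2d(px).astype(float)
    d=np.c_[px,np.ones(len(px))]@np.linalg.inv(K).T@C[:3,:3].T;o=C[:3,3]
    return o+d*((z-o[2])/d[:,2])[:,None]
def proj(n,P,s=None):
    K,V=cam(n,s);P=np.atleast_2d(P);c=P@V[:3,:3].T+V[:3,3];u=c@K.T;return u[:,:2]/u[:,2:]
def tri(obs):
    # obs: list of (K,V,px)
    A=[]
    for K,V,p in obs:
        P=K@V[:3];A+= [p[0]*P[2]-P[0],p[1]*P[2]-P[1]]
    v=np.linalg.svd(np.array(A))[2][-1];return v[:3]/v[3]
def rel(s,pos=None,R=None):
    T=pose(s);d=T[:3,:3].T@(np.array(pos)-T[:3,3]) if pos is not None else np.zeros(3)
    r=cv2.Rodrigues(T[:3,:3].T@R)[0].ravel() if R is not None else np.zeros(3)
    return np.r_[d/0.2,r/(np.pi/2)]
E
python3 - <<'E'
from h import *
for n in ['side','top','wrist']:
    im,s=cap(n,n+'0')
    K,V=cam(n,s);print(n,K.round(1).tolist(),np.linalg.inv(V).round(3).tolist())
print(s)
E
```

```text
pics
side [[371.0, 0.0, 322.3], [0.0, 371.0, 200.5], [0.0, 0.0, 1.0]] [[0.717, -0.53, 0.453, 0.061], [-0.697, -0.54, 0.471, -0.506], [-0.005, -0.654, -0.757, 0.942], [0.0, 0.0, 0.0, 1.0]]
top [[391.8, 0.0, 318.6], [0.0, 391.8, 203.1], [0.0, 0.0, 1.0]] [[0.008, -0.989, 0.147, 0.367], [-1.0, -0.01, -0.017, 0.014], [0.019, -0.147, -0.989, 1.398], [0.0, 0.0, 0.0, 1.0]]
wrist [[337.1, 0.0, 314.9], [0.0, 337.1, 203.0], [0.0, 0.0, 1.0]] [[0.419, 0.876, 0.239, 0.197], [0.908, -0.404, -0.112, 0.597], [-0.001, 0.264, -0.965, 0.385], [0.0, 0.0, 0.0, 1.0]]
{'time_s': 0.1, 'joint_positions': array([ 5.50333347e+01,  3.02744375e+01,  8.21521733e+01,  1.36709309e-03,
        6.76894159e+01, -1.02301622e+01]), 'qvel': array([ 0.00394585, -0.05369417, -0.14597508, -0.01297514,  0.02449429,
        0.05744745]), 'tau': array([ 6.28204202e-05, -4.40986633e+01, -1.77150357e+01,  6.35298388e-02,
        5.34598588e-02, -6.68914140e-05]), 'position': array([0.26114544, 0.56711114, 0.24064353]), 'tcp_rot': array([[-9.08237746e-01,  4.18452874e-01, -1.17864395e-03],
       [ 4.18454360e-01,  9.08236333e-01, -1.64684710e-03],
       [ 3.81359354e-04, -1.98893740e-03, -9.99997949e-01]]), 'force': array([ 0.86165188, -0.98065786, -0.4915191 ]), 'moment': array([ 0.02569722, -0.03051373,  0.01178888]), 'opening': 1.000567559827566}
```

View pics/side0.png

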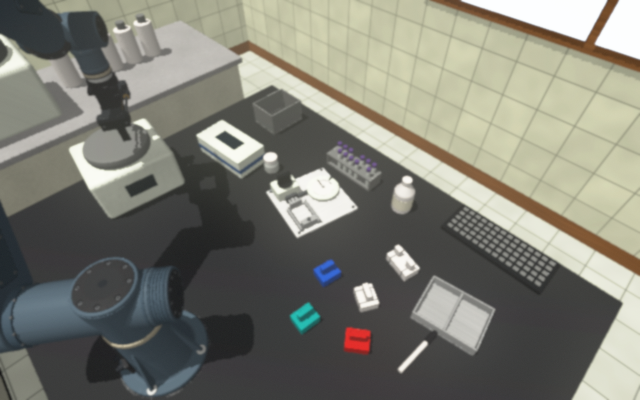

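View pics/top0.png

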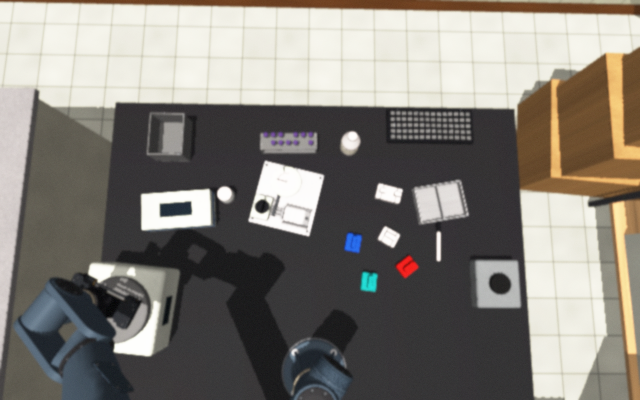

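View pics/wrist0.png

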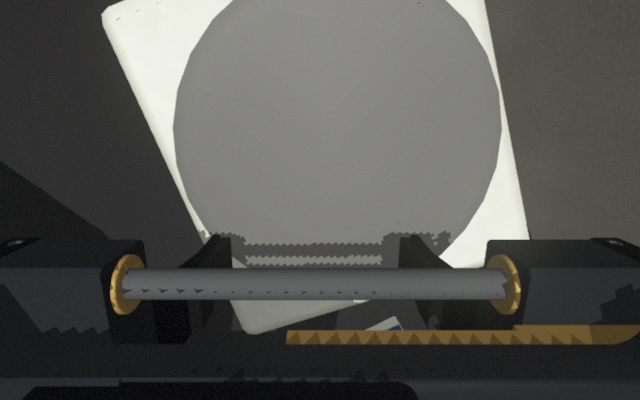

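```bash
python3 - <<'E'
import cv2,numpy as np
t=cv2.imread('pics/top0.png');s=cv2.imread('pics/side0.png')
a=cv2.resize(t[150:250,240:340],(400,400),interpolation=cv2.INTER_CUBIC)
b=cv2.resize(t[175:275,340:440],(400,400),interpolation=cv2.INTER_CUBIC)
cv2.imwrite('pics/c1.png',np.hstack([a,b]))
a=cv2.resize(s[160:240,260:360],(500,400),interpolation=cv2.INTER_CUBIC)
b=cv2.resize(s[240:320,340:400],(300,400),interpolation=cv2.INTER_CUBIC)
cv2.imwrite('pics/c2.png',np.hstack([a,b]))
E
```

```text
(no output)
```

View pics/c1.png

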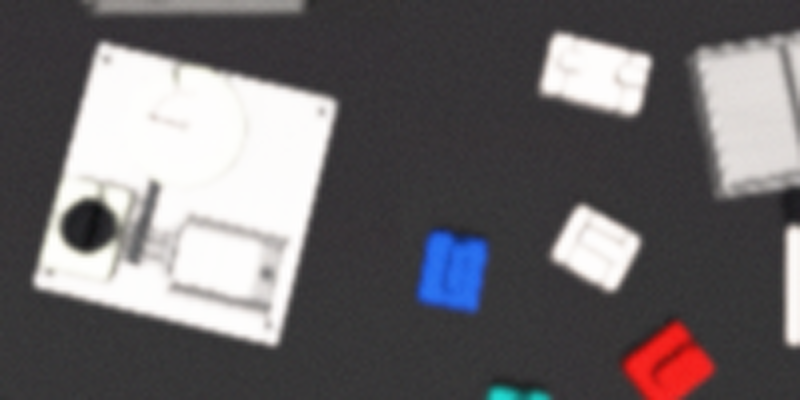

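View pics/c2.png

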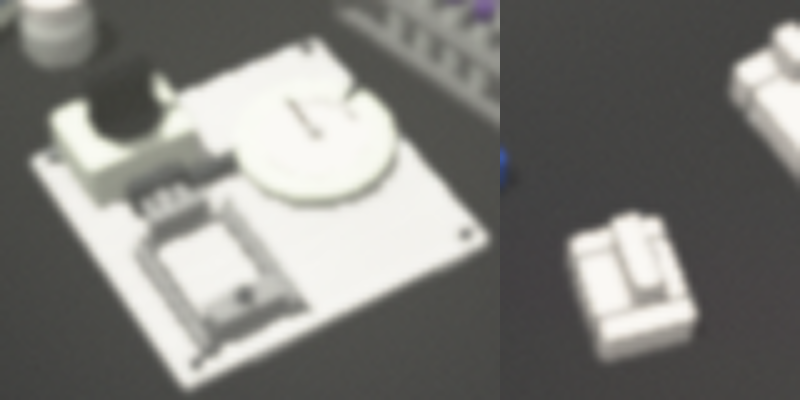

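```bash
python3 - <<'E'
from h import *
t=cv2.imread('pics/top0.png');s=cv2.imread('pics/side0.png')
# white mask near the short cassette
for im,n,roi in [(t,'top',(370,220,410,255)),(s,'side',(348,275,385,320))]:
    x0,y0,x1,y1=roi
    m=(im[y0:y1,x0:x1].min(2)>110).astype(np.uint8)
    c=max(cv2.findContours(m,0,1)[0],key=cv2.contourArea)
    r=cv2.minAreaRect(c);b=cv2.boxPoints(r)+[x0,y0]
    print(n,r[1],b.round(1).tolist());print(plane(n,b,0.03).round(3).tolist(), plane(n,b,.03).mean(0).round(3))
# stand plate corners (top crop, 4x, offset 240,150)
C=np.array([[100,42],[336,100],[278,347],[34,287]])/4+[240,150]-.4
W=plane('top',C,.01);print(W.round(3).tolist(),W.mean(0).round(3))
C2=np.array([[315,40],[488,238],[188,388],[35,160]])/5+[260,160]-.4
W2=plane('side',C2,.01);print(W2.round(3).tolist(),W2.mean(0).round(3))
E
```

```text
top (19.230182647705078, 16.54690170288086) [[376.2, 239.6], [383.6, 224.8], [400.8, 233.4], [393.4, 248.2]]
[[0.443, -0.212, 0.03], [0.495, -0.239, 0.03], [0.466, -0.299, 0.03], [0.414, -0.272, 0.03]] [ 0.455 -0.255  0.03 ]
side (27.738752365112305, 21.535572052001953) [[350.8, 287.2], [371.0, 279.6], [380.7, 305.6], [360.6, 313.2]]
[[0.446, -0.214, 0.03], [0.503, -0.237, 0.03], [0.464, -0.305, 0.03], [0.411, -0.282, 0.03]] [ 0.456 -0.259  0.03 ]
[[0.729, 0.187, 0.01], [0.678, -0.028, 0.01], [0.454, 0.022, 0.01], [0.505, 0.239, 0.01]] [0.591 0.105 0.01 ]
[[0.729, 0.186, 0.01], [0.681, -0.026, 0.01], [0.461, 0.022, 0.01], [0.512, 0.235, 0.01]] [0.596 0.104 0.01 ]
```

```bash
cat >> h.py <<'E'
def Rdown(phi):
    p=np.radians(phi);y=np.array([np.cos(p),np.sin(p),0]);z=np.array([0,0,-1.]);return np.c_[np.cross(y,z),y,z]
def go(pos,phi):
    s=bot.read_state();r=rel(s,np.array(pos),Rdown(phi));print('t',round(s['time_s'],2),'rel',r.round(3).tolist(),'max',abs(r).max().round(2))
E
python3 - <<'E'
from h import *
go([.575,.03,.24],-13.3)
E
```

```text
t 0.15 rel [-2.549, -1.783, 0.006, -0.001, 0.001, 0.873] max 2.55
```

Call:
carry_out(
  targets=[
    [-1, -0.7, 0, 0, 0, 0.36],
    [-1, -0.7, 0, 0, 0, 0.36],
    [-1, -0.7, 0, 0, 0, 0.36],
    [-1, -0.7, 0, 0, 0, 0.36],
  ],
)

```text
time_s: 0.65
position: [0.385, 0.3545, 0.2408]
tcp_rot: [[-0.542, 0.841, -0.001], [0.841, 0.542, -0.002], [-0.001, -0.002, -1.0]]
force: [0.9, 0.0, -0.8]
opening: 1.001
```

```bash
python3 - <<'E'
from h import *
go([.575,.03,.24],-13.3)
E
```

```text
t 0.65 rel [-1.879, -0.08, 0.006, -0.001, 0.001, 0.512] max 1.88
```

Call:
carry_out(
  targets=[
    [-0.95, -0.04, 0, 0, 0, 0.4],
    [-0.95, -0.04, 0, 0, 0, 0.4],
    [-0.95, -0.04, 0, 0, 0, 0.4],
    [-0.95, -0.04, 0, 0, 0, 0.4],
  ],
)

```text
time_s: 1.15
position: [0.4838, 0.1867, 0.241]
tcp_rot: [[0.065, 0.998, 0.001], [0.998, -0.065, -0.002], [-0.002, 0.001, -1.0]]
force: [-0.6, -0.3, 2.1]
opening: 1.002
```

```bash
python3 - <<'E'
from h import *
go([.575,.03,.24],-13.3)
E
```

```text
t 1.15 rel [-0.752, 0.506, 0.007, 0.001, 0.001, 0.106] max 0.75
```

Call:
carry_out(
  targets=[
    [-0.75, 0.5, 0, 0, 0, 0.1],
    [-0.75, 0.5, 0, 0, 0, 0.1],
    [-0.75, 0.5, 0, 0, 0, 0.1],
    [-0.75, 0.5, 0, 0, 0, 0.1],
  ],
)

```text
time_s: 1.65
position: [0.5764, 0.0264, 0.2411]
tcp_rot: [[0.226, 0.974, 0.003], [0.974, -0.226, -0.003], [-0.003, 0.003, -1.0]]
force: [-1.0, 0.9, -0.4]
opening: 0.996
```

```bash
python3 - <<'E'
from h import *
im,s=cap('wrist','w1');print(s['position'],s['qvel'].round(1),s['joint_positions'].round(1))
E
```

```text
[0.57636285 0.02643077 0.24113787] [ 3.7 -1.4  3.9  2.2  1.9  1. ] [-8.4 26.5 89.3 -0.2 64.1  4.8]
```

View pics/w1.png

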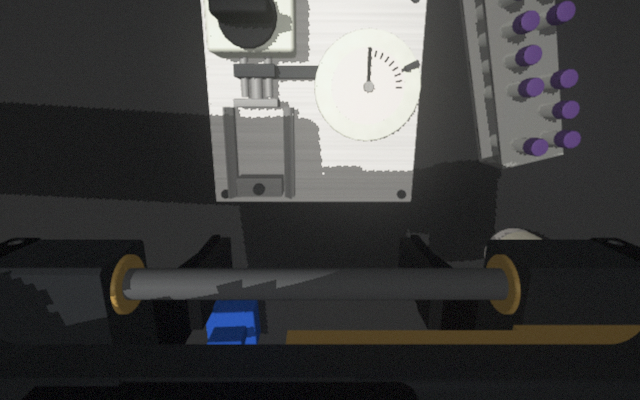

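Call:
carry_out(
  targets=[
    [0.1, -0.25, 0.3, 0, 0, 0],
    [0.1, -0.25, 0.3, 0, 0, 0],
    [0.1, -0.25, 0.3, 0, 0, 0],
  ],
)

```text
time_s: 2.08
position: [0.5274, 0.061, 0.1797]
tcp_rot: [[0.222, 0.975, -0.005], [0.975, -0.222, -0.001], [-0.002, -0.004, -1.0]]
force: [1.3, 0.3, 0.9]
opening: 1.001
```

```bash
python3 - <<'E'
from h import *
import pickle
im,s=cap('wrist','w2');print(s['position'],s['qvel'].round(1),s['time_s']);pickle.dump(s,open('w2.pkl','wb'))
c=im[0:240,160:480];cv2.imwrite('pics/w2c.png',cv2.resize(c,None,fx=2.5,fy=2.5,interpolation=cv2.INTER_CUBIC))
E
```

```text
[0.52740866 0.06103727 0.17966021] [-1.  -0.8 -4.5 -0.3 -0.3 -0.2] 2.075
```

View pics/w2c.png

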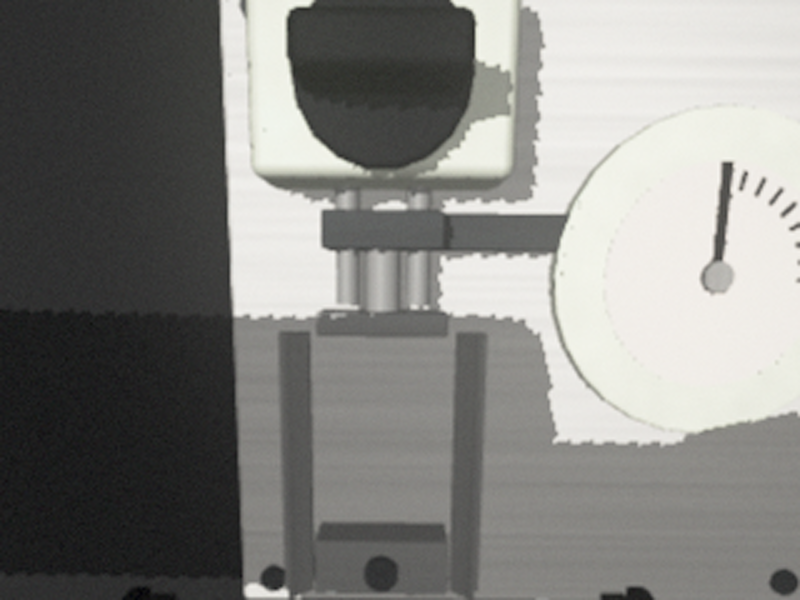

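```bash
python3 - <<'E'
from h import *
import pickle
s=pickle.load(open('w2.pkl','rb'))
f=lambda p:np.array(p)/2.5+[160,0]-0.3
def P(p,z): return plane('wrist',f(p),z,s)
L=P([[312,345],[315,590]],.01);R=P([[457,345],[452,515]],.01)
print('L',L.round(4).tolist());print('R',R.round(4).tolist())
for a in (L,R):
    d=a[0]-a[1];print('yaw of y',np.degrees(np.arctan2(d[1],d[0])).round(2))
lp=P([[221,100],[242,590]],.01);d=lp[0]-lp[1];print('plate edge',lp.round(4).tolist(),np.degrees(np.arctan2(d[1],d[0])).round(2))
pr=P([[317,335],[447,335]],.037);print('presser',pr.round(4).tolist(),pr.mean(0))
st=P([[320,523],[446,523]],.01);st2=P([[317,541],[446,541]],.036);print('stop',st.round(4).tolist(),st.mean(0),st2.mean(0))
print('gauge hub',P([[718,278]],.028), 'needle tip',P([[727,163]],.028))
print('housing front top edge',P([[252,178],[513,178]],.052))
print('knob bar top edge',P([[288,10],[475,10]],.098))
E
```

```text
L [[0.511, 0.1137, 0.01], [0.4886, 0.0207, 0.01]]
R [[0.5628, 0.102, 0.01], [0.5479, 0.0389, 0.01]]
yaw of y 76.51
yaw of y 76.7
plate edge [[0.5009, 0.2004, 0.01], [0.4604, 0.0271, 0.01]] 76.84
presser [[0.5163, 0.118, 0.037], [0.5586, 0.1084, 0.037]] [0.53747716 0.11322297 0.037     ]
stop [[0.4973, 0.0471, 0.01], [0.545, 0.0363, 0.01]] [0.52114671 0.04169404 0.01      ] [0.52106854 0.04266138 0.036     ]
gauge hub [[0.65224717 0.10589975 0.028     ]] needle tip [[0.65949478 0.14141261 0.028     ]]
housing front top edge [[0.50999368 0.16822606 0.052     ]
 [0.58681284 0.15069592 0.052     ]]
knob bar top edge [[0.53417404 0.196295   0.098     ]
 [0.57773512 0.18632629 0.098     ]]
```

```bash
python3 - <<'E'
from h import *
go([.42,-.329,.18],-26)
E
```

```text
t 2.12 rel [-2.02, -0.102, 0.008, -0.0, 0.001, 0.146] max 2.02
```

Call:
carry_out(
  targets=[
    [-1, -0.05, 0, 0, 0, 0.14],
    [-1, -0.05, 0, 0, 0, 0.14],
    [-1, -0.05, 0, 0, 0, 0.14],
    [-1, -0.05, 0, 0, 0, 0.14],
  ],
)

```text
time_s: 2.62
position: [0.4765, -0.1365, 0.1826]
tcp_rot: [[0.434, 0.901, 0.003], [0.901, -0.434, -0.004], [-0.003, 0.005, -1.0]]
force: [-0.1, 0.0, -0.8]
opening: 0.998
```

```bash
python3 - <<'E'
from h import *
go([.42,-.329,.18],-26)
go([.434,-.3,.23],-26)
E
```

```text
t 2.62 rel [-0.99, 0.163, 0.016, 0.003, 0.002, 0.003] max 0.99
t 2.62 rel [-0.829, 0.164, -0.234, 0.003, 0.002, 0.003] max 0.83
```

Call:
carry_out(
  targets=[
    [-0.83, 0.16, -0.23, 0, 0, 0],
    [-0.83, 0.16, -0.23, 0, 0, 0],
    [-0.83, 0.16, -0.23, 0, 0, 0],
    [-0.83, 0.16, -0.23, 0, 0, 0],
    [-0.83, 0.16, -0.23, 0, 0, 0],
  ],
)

```text
time_s: 3.25
position: [0.4336, -0.2989, 0.2295]
tcp_rot: [[0.434, 0.901, 0.004], [0.901, -0.434, -0.004], [-0.002, 0.005, -1.0]]
force: [-0.1, 0.3, -0.5]
opening: 1.0
```

```bash
python3 - <<'E'
from h import *
import pickle
im,s=cap('wrist','w3');print(s['position'],s['qvel'].round(1),s['time_s']);pickle.dump(s,open('w3.pkl','wb'))
p=proj('wrist',[[.455,-.257,.03]],s)[0];print(p)
c=im[0:240,160:480];cv2.imwrite('pics/w3c.png',cv2.resize(c,None,fx=2.5,fy=2.5,interpolation=cv2.INTER_CUBIC))
go([.42,-.329,.17],-26)
E
```

```text
[ 0.43357707 -0.29885073  0.229501  ] [ 1.4  0.2  1.5 -0.1 -0.1 -0.3] 3.25
[314.11173103 136.42445631]
t 3.3 rel [-0.168, 0.005, 0.296, 0.003, 0.001, 0.004] max 0.3
```

View pics/w3c.png

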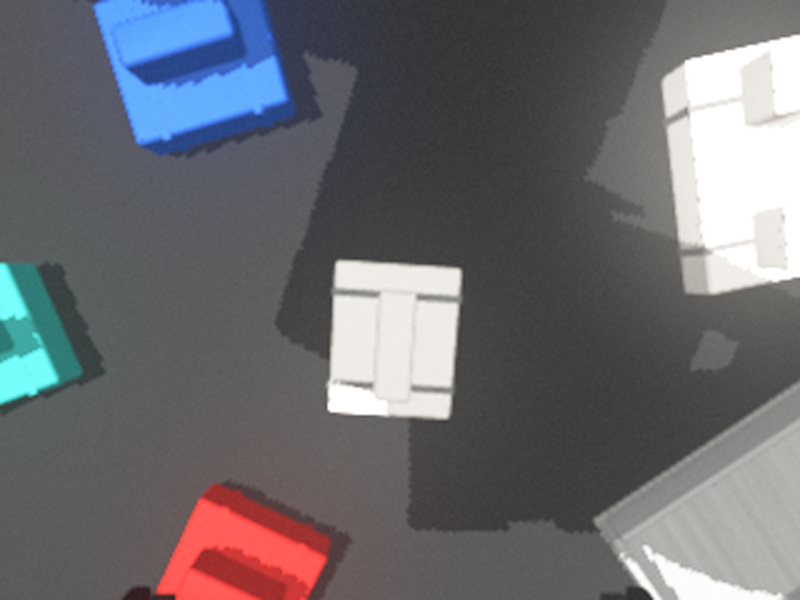

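Call:
carry_out(
  targets=[
    [-0.17, 0, 0.3, 0, 0, 0],
    [-0.17, 0, 0.3, 0, 0, 0],
    [-0.17, 0, 0.3, 0, 0, 0],
  ],
)

```text
time_s: 3.68
position: [0.4193, -0.3275, 0.169]
tcp_rot: [[0.432, 0.902, 0.002], [0.902, -0.432, -0.002], [-0.0, 0.003, -1.0]]
force: [0.2, -0.4, 1.2]
opening: 1.0
```

```bash
python3 - <<'E'
from h import *
import pickle
im,s=cap('wrist','w4');print(s['position'],s['qvel'].round(1),s['time_s']);pickle.dump(s,open('w4.pkl','wb'))
c=im[0:240,160:480];cv2.imwrite('pics/w4c.png',cv2.resize(c,None,fx=2.5,fy=2.5,interpolation=cv2.INTER_CUBIC))
E
```

```text
[ 0.41929083 -0.32754127  0.16901808] [ 0.3 -1.7 -1.2 -0.  -0.  -0. ] 3.675
```

View pics/w4c.png

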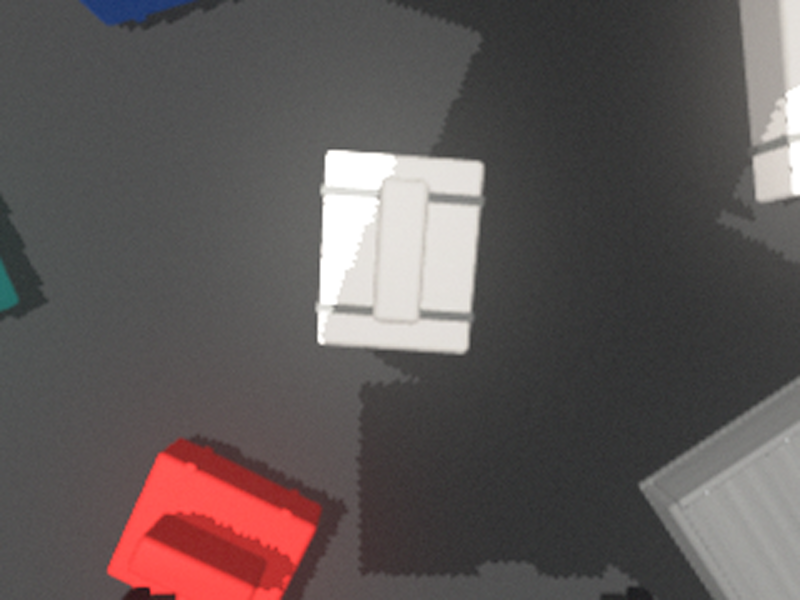

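```bash
python3 - <<'E'
from h import *
import pickle
s3,s4=[pickle.load(open(f'w{i}.pkl','rb')) for i in (3,4)]
f=lambda p:np.array(p)/2.5+[160,0]-0.3
K3=cam('wrist',s3);K4=cam('wrist',s4)
for nm,A,B,z in [('fin',[(380,290),(415,292),(409,401),(374,398)],[(384,180),(428,182),(419,322),(375,320)],.06),('body',[(336,262),(462,269),(450,417),(328,411)],[(327,151),(484,161),(468,353),(318,344)],.03)]:
    X=np.array([tri([(*K3,f(a)),(*K4,f(b))]) for a,b in zip(A,B)])
    print(nm,X.round(4).tolist(),X.mean(0).round(4))
    for s,Q in((s3,A),(s4,B)):
        W=plane('wrist',f(Q),z,s);e=W[[0,1]].sum(0)-W[[2,3]].sum(0);g=W[[1,2]].sum(0)-W[[0,3]].sum(0)
        print('  plane',W.mean(0).round(4),'len',np.linalg.norm(e)/2,'wid',np.linalg.norm(g)/2,'yaw y',np.degrees(np.arctan2(e[1],e[0])).round(1),'yaw x',np.degrees(np.arctan2(g[1],g[0])).round(1))
go([.455,-.255,.052],-26)
E
```

```text
fin [[0.462, -0.2377, 0.0514], [0.4733, -0.2439, 0.0533], [0.4542, -0.2783, 0.0598], [0.4425, -0.2724, 0.0533]] [ 0.458  -0.2581  0.0545]
  plane [ 0.458  -0.2577  0.06  ] len 0.03921817997668499 wid 0.012864103599985285 yaw y 61.2 yaw x -29.8
  plane [ 0.458  -0.2584  0.06  ] len 0.03861112417628372 wid 0.012671812631307535 yaw y 60.8 yaw x -28.1
body [[0.4509, -0.221, 0.0332], [0.4938, -0.2445, 0.0315], [0.4655, -0.2973, 0.0216], [0.421, -0.2723, 0.0255]] [ 0.4578 -0.2588  0.028 ]
  plane [ 0.4579 -0.2583  0.03  ] len 0.05866912398763596 wid 0.04978298219830674 yaw y 60.5 yaw x -28.7
  plane [ 0.4579 -0.2583  0.03  ] len 0.05945154892595454 wid 0.04948972184018968 yaw y 60.7 yaw x -29.0
t 3.73 rel [0.406, -0.001, 0.589, 0.003, 0.001, 0.005] max 0.59
```

```bash
python3 - <<'E'
from h import *
go([.458,-.2583,.10],-29)
go([.458,-.2583,.053],-29)
E
```

```text
t 3.73 rel [0.397, 0.021, 0.349, 0.003, 0.001, 0.038] max 0.4
t 3.73 rel [0.398, 0.019, 0.584, 0.003, 0.001, 0.038] max 0.58
```

Call:
carry_out(
  targets=[
    [0.397, 0.021, 0.35, 0.003, 0, 0.038],
    [0.397, 0.021, 0.35, 0.003, 0, 0.038],
    [0.397, 0.021, 0.35, 0.003, 0, 0.038],
    [0.397, 0.021, 0.4, 0.003, 0, 0.038],
    [0.397, 0.021, 0.4, 0.003, 0, 0.038],
  ],
  jaw=0,
)

```text
time_s: 4.35
position: [0.4584, -0.2595, 0.0903]
tcp_rot: [[0.485, 0.874, 0.0], [0.874, -0.485, -0.002], [-0.002, 0.001, -1.0]]
force: [-0.6, 0.8, 0.2]
opening: 0.544
```

```bash
python3 - <<'E'
from h import *
import pickle
im,s=cap('wrist','w5');print(s['position'],s['qvel'].round(1),s['time_s'])
print(proj('wrist',[[.458,-.2583,.06]],s))
go([.458,-.2583,.053],-29)
E
```

```text
[ 0.45837451 -0.25945552  0.09034569] [-0.4 -0.4  0.1  0.   0.4  0. ] 4.35
[[311.75033177 243.6885951 ]]
t 4.4 rel [0.005, -0.005, 0.187, 0.001, 0.001, -0.0] max 0.19
```

View pics/w5.png

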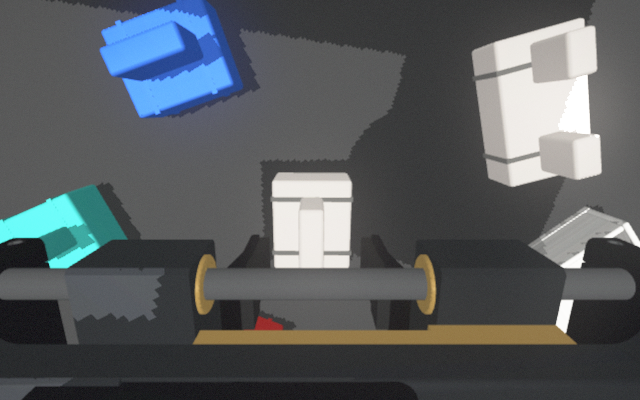

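Call:
carry_out(
  targets=[
    [0.005, -0.003, 0.1, 0, 0, 0],
    [0.005, -0.003, 0.185, 0, 0, 0],
    [0.005, -0.003, 0.185, 0, 0, 0],
    [0.005, -0.003, 0.185, 0, 0, 0],
  ],
)

```text
time_s: 4.9
position: [0.4584, -0.2588, 0.0536]
tcp_rot: [[0.486, 0.874, 0.001], [0.874, -0.486, -0.002], [-0.002, 0.002, -1.0]]
force: [0.3, 0.4, 0.5]
opening: 0.501
```

Call:
carry_out(
  targets=[
    [0, 0, 0, 0, 0, 0],
    [0, 0, 0, 0, 0, 0],
    [0, 0, 0, 0, 0, 0],
    [0, 0, 0, 0, 0, 0],
    [0, 0, 0, 0, 0, 0],
  ],
  jaw=-1,
)

```text
time_s: 5.52
position: [0.4582, -0.2586, 0.0538]
tcp_rot: [[0.486, 0.874, 0.0], [0.874, -0.486, -0.002], [-0.002, 0.001, -1.0]]
force: [-0.3, -0.4, 2.1]
opening: 0.159
```

Call:
carry_out(
  targets=[
    [0, 0, -0.1, 0, 0, 0],
    [0, 0, -0.3, 0, 0, 0],
    [0, 0, -0.5, 0, 0, 0],
    [0, 0, -0.5, 0, 0, 0],
  ],
)

```text
time_s: 6.02
position: [0.4599, -0.2598, 0.1564]
tcp_rot: [[0.486, 0.874, 0.006], [0.874, -0.486, -0.007], [-0.003, 0.008, -1.0]]
force: [-0.6, -0.2, -1.5]
opening: 0.163
```

```bash
python3 - <<'E'
from h import *
im,s=cap('wrist','w6');print(s['position'],s['qvel'].round(1),s['time_s'],s['force'],s['opening']*87)
go([.530,.0806,.16],-13.3)
E
```

```text
[ 0.45986052 -0.25977697  0.15640377] [-0.1  3.1  2.6 -0.1 -1.1  0. ] 6.025 [-0.6002112  -0.16534004 -1.4623985 ] 14.183674905953689
t 6.08 rel [1.657, -0.513, -0.033, 0.003, 0.002, -0.175] max 1.66
```

View pics/w6.png

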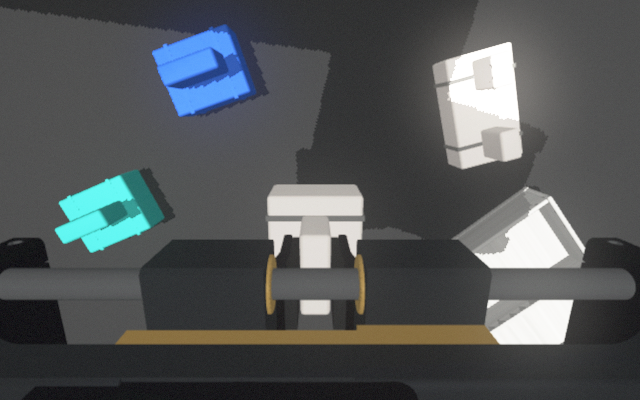

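Call:
carry_out(
  targets=[
    [0.2, -0.06, -0.03, 0, 0, -0.02],
    [0.45, -0.13, -0.03, 0, 0, -0.05],
    [0.7, -0.2, -0.03, 0, 0, -0.08],
    [0.9, -0.26, -0.03, 0, 0, -0.1],
    [1.0, -0.3, -0.03, 0, 0, -0.1],
  ],
)

```text
time_s: 6.7
position: [0.5022, -0.0523, 0.158]
tcp_rot: [[0.341, 0.94, -0.001], [0.94, -0.341, -0.003], [-0.003, -0.0, -1.0]]
force: [0.3, 0.2, -1.9]
opening: 0.163
```

```bash
python3 - <<'E'
from h import *
go([.530,.0806,.16],-13.3)
E
```

```text
t 6.7 rel [0.672, -0.096, -0.012, -0.0, 0.002, -0.074] max 0.67
```

Call:
carry_out(
  targets=[
    [0.2, -0.05, -0.01, 0, 0, -0.04],
    [0.35, -0.09, -0.01, 0, 0, -0.074],
    [0.35, -0.09, -0.01, 0, 0, -0.074],
    [0.35, -0.09, -0.01, 0, 0, -0.074],
  ],
)

```text
time_s: 7.2
position: [0.5084, 0.0195, 0.1587]
tcp_rot: [[0.229, 0.973, -0.004], [0.973, -0.229, -0.003], [-0.003, -0.003, -1.0]]
force: [-0.7, -0.7, -0.5]
opening: 0.157
```

```bash
python3 - <<'E'
from h import *
import pickle
im,s=cap('wrist','w7');print(s['position'],s['qvel'].round(1),s['time_s']);pickle.dump(s,open('w7.pkl','wb'))
c=im[0:240,160:480];cv2.imwrite('pics/w7c.png',cv2.resize(c,None,fx=2.5,fy=2.5,interpolation=cv2.INTER_CUBIC))
E
```

```text
[0.50840502 0.01946263 0.15866773] [-1.2 -0.4 -0.5 -0.   0.3  0.1] 7.2
```

View pics/w7c.png

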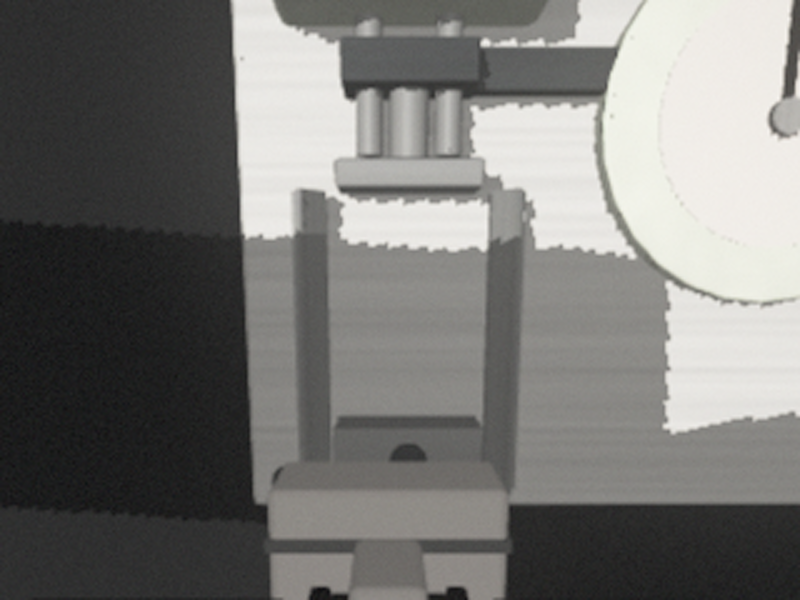

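```bash
python3 - <<'E'
from h import *
import pickle
s=pickle.load(open('w7.pkl','rb'));s2=pickle.load(open('w2.pkl','rb'))
f=lambda p:np.array(p)/2.5+[160,0]-0.3
P=lambda p,z:plane('wrist',f(p),z,s)
uy=np.array([np.cos(np.radians(76.7)),np.sin(np.radians(76.7)),0]);ux=np.array([uy[1],-uy[0],0])
bay=np.array([.53,.0806,.01])
def st(X): X=np.atleast_2d(X)-bay; return np.c_[X@ux,X@uy,X[:,2]].round(4).tolist()
print('L',st(P([[330,215],[331,430]],.01)),'R',st(P([[490,215],[485,430]],.01)))
print('presser',st(P([[335,190],[484,190]],.037)),'stop bottom',st(P([[337,417],[478,417]],.01)))
# two-view heights: stop face bottom corners, presser front corners
K=cam('wrist',s);K2=cam('wrist',s2)
for nm,a,b in [('stopL',(320,523),(337,417)),('stopR',(446,523),(478,417)),('prL',(317,335),(335,190)),('prR',(447,335),(484,190))]:
    X=tri([(*K2,f(a)),(*K,f(b))]);print(nm,X.round(4),st(X))
# cassette held: expected corners in image
T=pose(s)
for z in (.052,.022):
    q=np.array([[.03,-.025,z,1],[.03,.025,z,1]])@T.T
    print('exp',((proj('wrist',q[:,:3],s)-[160,0]+.3)*2.5).round(0).tolist())
E
```

```text
L [[-0.0256, 0.0268, 0.0], [-0.0265, -0.0446, 0.0]] R [[0.027, 0.0268, 0.0], [0.0275, -0.0446, 0.0]]
presser [[-0.0222, 0.0321, 0.027], [0.022, 0.0321, 0.027]] stop bottom [[-0.0244, -0.04, 0.0], [0.025, -0.04, 0.0]]
stopL [0.4972 0.0472 0.0102] [[-0.0242, -0.04, 0.0002]]
stopR [0.5451 0.0356 0.0079] [[0.0251, -0.0403, -0.0021]]
prL [0.5155 0.1177 0.0293] [[-0.0226, 0.0328, 0.0193]]
prR [0.5594 0.1075 0.0282] [[0.0225, 0.033, 0.0182]]
exp [[279.0, 460.0], [490.0, 460.0]]
exp [[261.0, 491.0], [507.0, 491.0]]
```

```bash
python3 - <<'E'
from h import *
import pickle
im=cv2.imread('pics/w7.png');s=pickle.load(open('w7.pkl','rb'))
c=im[180:260,250:380];cv2.imwrite('pics/w7d.png',cv2.resize(c,None,fx=6,fy=6,interpolation=cv2.INTER_CUBIC))
T=pose(s)
q=np.array([[.03,0,.052,1],[.03,0,.022,1],[.02,0,-.008,1],[0,0,0.01,1],[0,0,-.06,1]])@T.T
print(proj('wrist',q[:,:3],s).round(1).tolist(), info('wrist')['mount'].round(4).tolist())
print((im[190,255:380].mean(1)).astype(int).tolist())
print((im[205,255:380].mean(1)).astype(int).tolist())
E
```

```text
[[313.5, 183.8], [313.3, 196.0], [313.1, 235.5], [313.4, 260.4], [312.5, 361.1]] [[-0.0006, -0.9648, -0.2629, 0.0716], [1.0, -0.0008, 0.0006, 0.0007], [-0.0008, -0.2629, 0.9648, -0.1443], [0.0, 0.0, 0.0, 1.0]]
[33, 36, 31, 37, 33, 36, 102, 127, 130, 130, 129, 130, 132, 119, 83, 55, 85, 101, 105, 105, 103, 103, 104, 105, 108, 107, 107, 106, 104, 103, 103, 106, 106, 105, 104, 107, 105, 108, 107, 105, 108, 107, 106, 106, 102, 107, 106, 104, 104, 108, 104, 108, 106, 105, 109, 107, 106, 105, 105, 106, 106, 108, 106, 108, 105, 107, 106, 106, 109, 106, 106, 107, 107, 106, 104, 106, 108, 105, 105, 108, 105, 107, 108, 105, 105, 108, 107, 108, 106, 109, 107, 107, 108, 105, 107, 108, 107, 109, 109, 108, 108, 109, 106, 104, 97, 88, 85, 88, 90, 93, 100, 123, 135, 132, 135, 133, 132, 132, 132, 132, 131, 134, 132, 132, 132]
[30, 34, 33, 28, 35, 34, 36, 36, 31, 37, 36, 43, 100, 124, 131, 138, 138, 136, 138, 138, 138, 139, 138, 136, 139, 136, 139, 140, 136, 140, 134, 138, 138, 140, 139, 138, 139, 139, 140, 141, 138, 140, 139, 139, 138, 138, 137, 140, 138, 137, 139, 141, 138, 140, 139, 138, 139, 137, 138, 138, 139, 136, 139, 137, 140, 138, 138, 139, 137, 137, 138, 142, 140, 137, 138, 137, 138, 139, 139, 140, 136, 137, 136, 140, 137, 139, 138, 138, 139, 136, 139, 137, 139, 140, 141, 139, 140, 138, 138, 139, 139, 141, 139, 138, 139, 136, 129, 115, 78, 40, 40, 40, 42, 40, 42, 44, 41, 42, 41, 43, 45, 43, 38, 42, 40]
```

View pics/w7d.png

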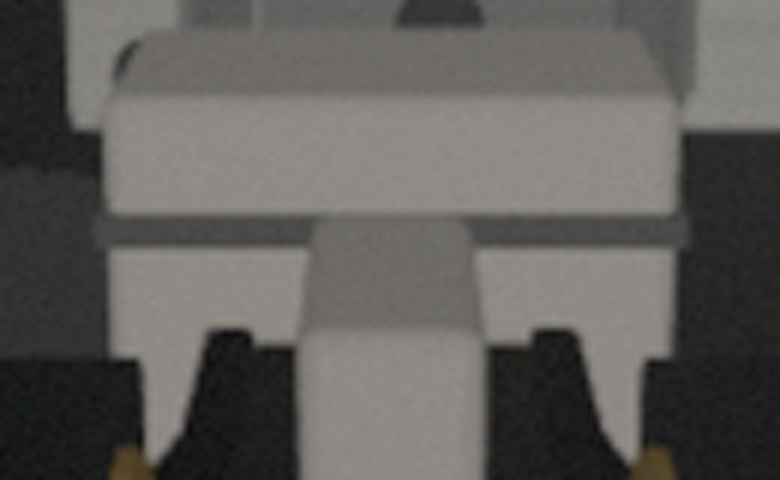

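```bash
python3 - <<'E'
from h import *
go([.5291,.0788,.105],-13.3)
E
```

```text
t 7.25 rel [0.315, 0.031, 0.269, -0.002, 0.002, -0.0] max 0.32
```

Call:
carry_out(
  targets=[
    [0.15, 0.015, 0, -0.002, 0.002, 0],
    [0.315, 0.031, 0.0, -0.002, 0.002, 0],
    [0.315, 0.031, 0.1, -0.002, 0.002, 0],
    [0.315, 0.031, 0.26, -0.002, 0.002, 0],
    [0.315, 0.031, 0.26, -0.002, 0.002, 0],
    [0.315, 0.031, 0.26, -0.002, 0.002, 0],
  ],
)

```text
time_s: 8.0
position: [0.5296, 0.078, 0.1071]
tcp_rot: [[0.232, 0.973, 0.001], [0.973, -0.232, -0.0], [0.0, 0.001, -1.0]]
force: [0.4, -0.2, -1.0]
opening: 0.157
```

```bash
python3 - <<'E'
from h import *
import pickle
im,s=cap('wrist','w8');print(s['position'],s['qvel'].round(1),s['time_s'],s['force'].round(1));pickle.dump(s,open('w8.pkl','wb'))
c=im[60:260,200:430];cv2.imwrite('pics/w8c.png',cv2.resize(c,None,fx=3,fy=3,interpolation=cv2.INTER_CUBIC))
go([.5291,.0788,.064],-13.3)
E
```

```text
[0.52955027 0.07799802 0.10713399] [ 0.3 -1.  -0.6  0.  -0.2  0.1] 8.0 [ 0.4 -0.2 -1. ]
t 8.05 rel [0.002, -0.005, 0.218, 0.002, -0.0, -0.001] max 0.22
```

View pics/w8c.png

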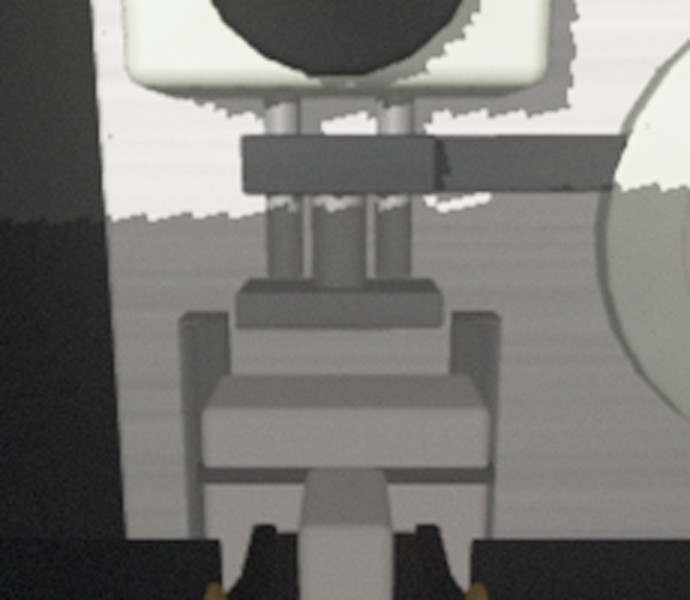

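Call:
carry_out(
  targets=[
    [0.001, -0.006, 0.04, 0.001, 0, 0],
    [0.001, -0.006, 0.09, 0.001, 0, 0],
    [0.001, -0.006, 0.12, 0.001, 0, 0],
    [0.001, -0.006, 0.13, 0.001, 0, 0],
    [0.001, -0.006, 0.13, 0.001, 0, 0],
  ],
)

```text
time_s: 8.68
position: [0.5287, 0.0786, 0.0813]
tcp_rot: [[0.231, 0.973, 0.0], [0.973, -0.231, 0.0], [0.0, 0.0, -1.0]]
force: [-0.5, -0.3, -0.7]
opening: 0.159
```

```bash
python3 - <<'E'
from h import *
import pickle
im,s=cap('wrist','w9');print(s['position'],s['qvel'].round(1),s['time_s'],s['force'].round(1));pickle.dump(s,open('w9.pkl','wb'))
c=im[60:260,200:430];cv2.imwrite('pics/w9c.png',cv2.resize(c,None,fx=3,fy=3,interpolation=cv2.INTER_CUBIC))
go([.5291,.0788,.064],-13.3)
E
```

```text
[0.52870645 0.07863623 0.08130988] [ 0.1 -0.4 -0.2 -0.   0.  -0.1] 8.675 [-0.5 -0.3 -0.7]
t 8.72 rel [0.001, 0.001, 0.088, 0.001, -0.0, -0.001] max 0.09
```

View pics/w9c.png

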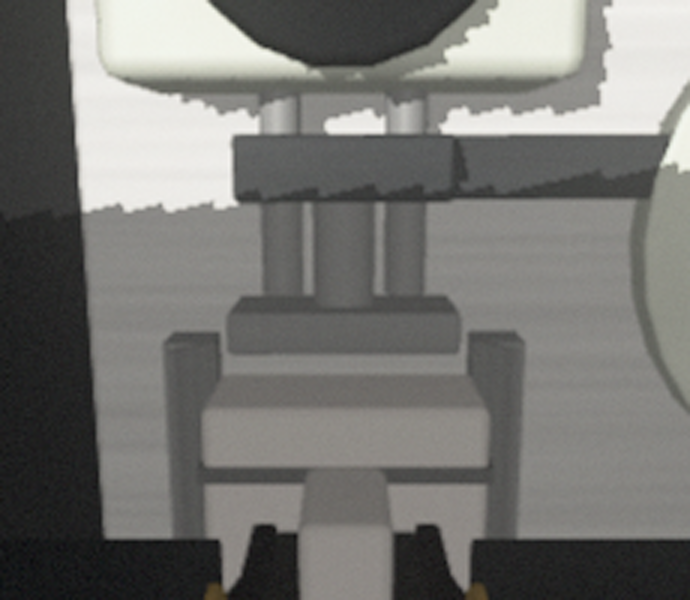

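Call:
carry_out(
  targets=[
    [0, -0.001, 0.03, 0, 0, 0],
    [0, -0.001, 0.055, 0, 0, 0],
    [0, -0.001, 0.07, 0, 0, 0],
    [0, -0.001, 0.08, 0, 0, 0],
    [0, -0.001, 0.085, 0, 0, 0],
    [0, -0.001, 0.085, 0, 0, 0],
    [0, -0.001, 0.085, 0, 0, 0],
  ],
)

```text
time_s: 9.6
position: [0.5288, 0.0787, 0.0646]
tcp_rot: [[0.231, 0.973, 0.001], [0.973, -0.231, -0.0], [0.0, 0.001, -1.0]]
force: [0.1, -0.1, -0.9]
opening: 0.161
```

```bash
python3 - <<'E'
from h import *
import pickle
im,s=cap('wrist','w10');print(s['position'],s['qvel'].round(1),s['time_s'],s['force'].round(1));pickle.dump(s,open('w10.pkl','wb'))
c=im[60:260,200:430];cv2.imwrite('pics/w10c.png',cv2.resize(c,None,fx=3,fy=3,interpolation=cv2.INTER_CUBIC))
E
```

```text
[0.52883454 0.07866859 0.06463762] [-0.1 -0.1 -0.1  0.  -0.1  0. ] 9.6 [ 0.1 -0.1 -0.9]
```

View pics/w10c.png

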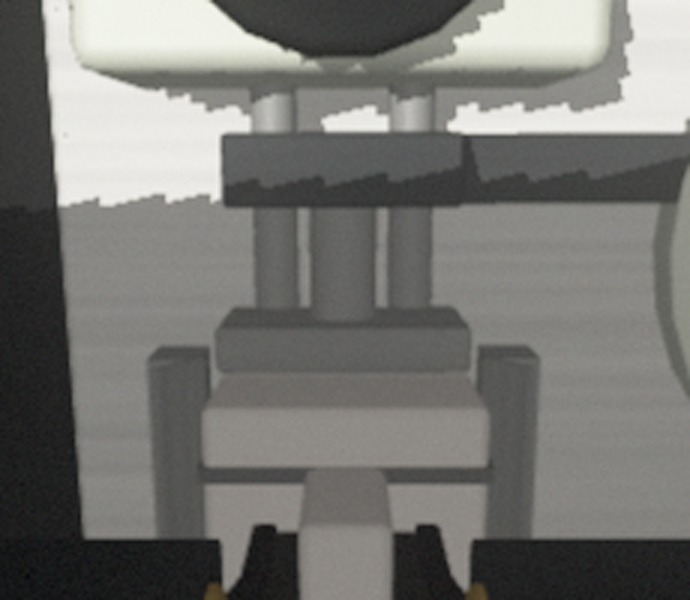

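Call:
carry_out(
  targets=[
    [0, 0, 0.002, 0, 0, 0],
    [0, 0, 0.005, 0, 0, 0],
    [0, 0, 0.006, 0, 0, 0],
    [0, 0, 0.006, 0, 0, 0],
  ],
)

```text
time_s: 10.15
position: [0.5289, 0.0787, 0.0638]
tcp_rot: [[0.231, 0.973, 0.002], [0.973, -0.231, 0.0], [0.0, 0.002, -1.0]]
force: [-1.1, 1.2, 3.6]
opening: 0.161
```

Contact felt (about +4 N); now releasing.

Call:
carry_out(
  targets=[
    [0, 0, 0, 0, 0, 0],
    [0, 0, 0, 0, 0, 0],
    [0, 0, 0, 0, 0, 0],
  ],
  jaw=-0.2,
)

```text
time_s: 10.52
position: [0.5289, 0.0787, 0.0636]
tcp_rot: [[0.231, 0.973, 0.001], [0.973, -0.231, -0.0], [0.0, 0.001, -1.0]]
force: [-0.3, -0.4, 0.4]
opening: 0.368
```

Call:
carry_out(
  targets=[
    [0, 0, -0.05, 0, 0, 0],
    [0, 0, -0.2, 0, 0, 0],
    [0, 0, -0.45, 0, 0, 0],
    [0, 0, -0.5, 0, 0, 0],
    [0, 0, -0.5, 0, 0, 0],
  ],
)

```text
time_s: 11.15
position: [0.529, 0.0787, 0.1645]
tcp_rot: [[0.231, 0.973, 0.003], [0.973, -0.231, -0.0], [0.001, 0.003, -1.0]]
force: [0.3, -0.2, -0.4]
opening: 0.4
```

```bash
python3 - <<'E'
from h import *
import pickle
im,s=cap('wrist','w11');print(s['position'],s['qvel'].round(1),s['time_s'],s['force'].round(1),s['joint_positions'].round(1));pickle.dump(s,open('w11.pkl','wb'))
c=im[0:260,160:480];cv2.imwrite('pics/w11c.png',cv2.resize(c,None,fx=2.3,fy=2.3,interpolation=cv2.INTER_CUBIC))
im,s=cap('side','s11');c=im[160:240,260:360];cv2.imwrite('pics/s11c.png',cv2.resize(c,None,fx=6,fy=6,interpolation=cv2.INTER_CUBIC))
E
```

```text
[0.529004   0.07868001 0.16451825] [ 0.   2.2  1.5  0.  -0.3  0.1] 11.15 [ 0.3 -0.2 -0.4] [-3.5 29.5 99.5  0.  50.8  9.8]
```

View pics/w11c.png

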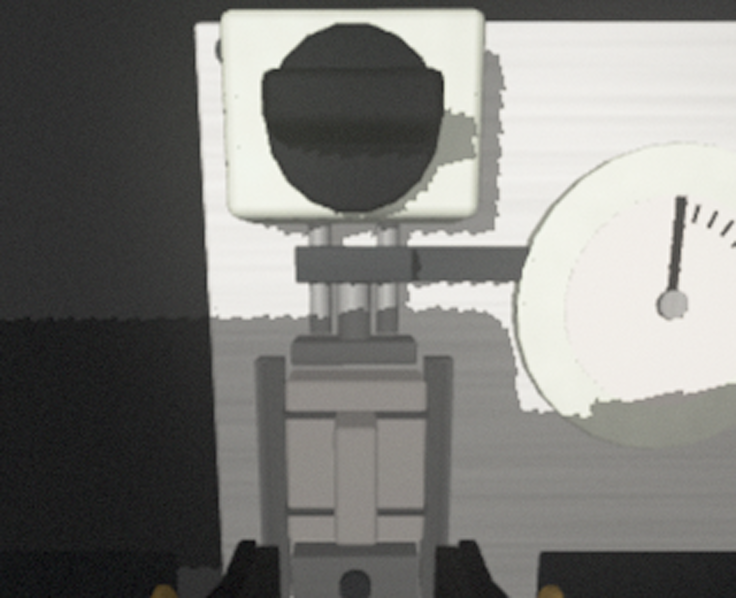

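View pics/s11c.png

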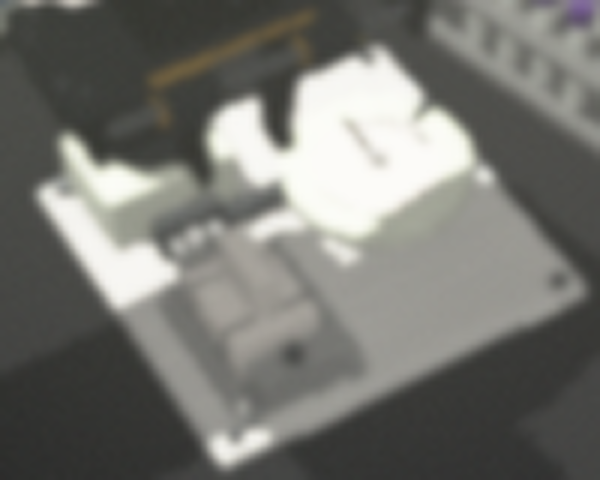

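```bash
python3 - <<'E'
from h import *
import pickle
im=cv2.imread('pics/w11.png');s=pickle.load(open('w11.pkl','rb'));s2=pickle.load(open('w7.pkl','rb'))
f=lambda p:np.array(p)/2.3+[160,0]-0.3
P=lambda p,z:plane('wrist',f(p),z,s)
uy=np.array([np.cos(np.radians(76.7)),np.sin(np.radians(76.7)),0]);ux=np.array([uy[1],-uy[0],0])
bay=np.array([.53,.0806,.01])
def st(X): X=np.atleast_2d(X)-bay; return np.c_[X@ux,X@uy,X[:,2]].round(4).tolist()
print('bar back top',st(P([[266,70],[443,70]],.098)),'disc',st(P([[354,24],[354,211]],.064)),'disc L/R',st(P([[264,118],[443,118]],.064)))
print('housing top', st(P([[222,12],[484,12],[478,218],[230,218]],.052)))
c=im[0:110,200:380];c=np.clip(c.astype(float)*3,0,255).astype(np.uint8);cv2.imwrite('pics/w11k.png',cv2.resize(c,None,fx=4,fy=4,interpolation=cv2.INTER_CUBIC))
K=bay[:2]+.1115*uy[:2];print('knob exp',K, 'with x -.6mm',K-.0006*ux[:2])
print('knob-check camera bias corr')
E
```

```text
bar back top [[-0.0218, 0.114, 0.088], [0.022, 0.114, 0.088]] disc [[0.0001, 0.1331, 0.054], [-0.0001, 0.0827, 0.054]] disc L/R [[-0.0262, 0.1085, 0.054], [0.0259, 0.1085, 0.054]]
housing top [[-0.039, 0.1394, 0.042], [0.0386, 0.1393, 0.042], [0.0391, 0.0812, 0.042], [-0.0392, 0.0813, 0.042]]
knob exp [0.55565055 0.18910944] with x -.6mm [0.55506664 0.18924747]
knob-check camera bias corr
```

View pics/w11k.png

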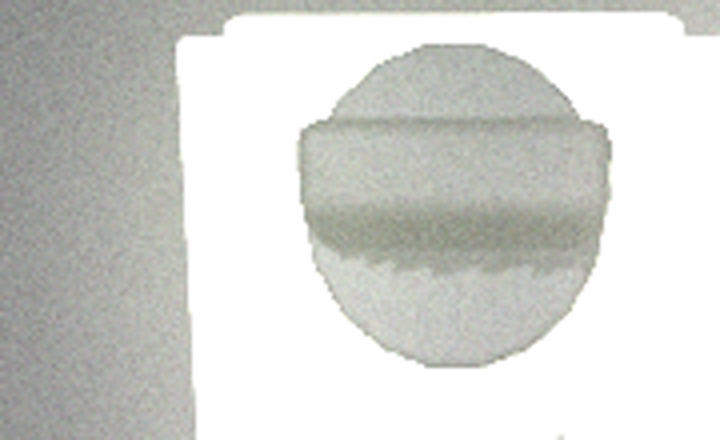

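```bash
python3 - <<'E'
from h import *
import pickle
s=pickle.load(open('w11.pkl','rb'));s2=pickle.load(open('w2.pkl','rb'));i2=cv2.imread('pics/w2.png')
c=i2[0:80,260:370];c=np.clip(c.astype(float)*3,0,255).astype(np.uint8);cv2.imwrite('pics/w2k.png',cv2.resize(c,None,fx=6,fy=6,interpolation=cv2.INTER_CUBIC))
uy=np.array([np.cos(np.radians(76.7)),np.sin(np.radians(76.7)),0]);ux=np.array([uy[1],-uy[0],0])
bay=np.array([.53,.0806,.01])
def st(X): X=np.atleast_2d(X)-bay; return np.c_[X@ux,X@uy,X[:,2]].round(4).tolist()
q=np.array([[302,125],[608,125],[605,207],[305,207]])/4+[200,0]-.3
X=plane('wrist',q,.098,s);print(st(X),X.mean(0),st(X.mean(0)))
E
```

```text
[[-0.0219, 0.1136, 0.088], [0.0217, 0.1136, 0.088], [0.0215, 0.1028, 0.088], [-0.0218, 0.1029, 0.088]] [0.55478349 0.18594492 0.098     ] [[-0.0001, 0.1082, 0.088]]
```

View pics/w2k.png

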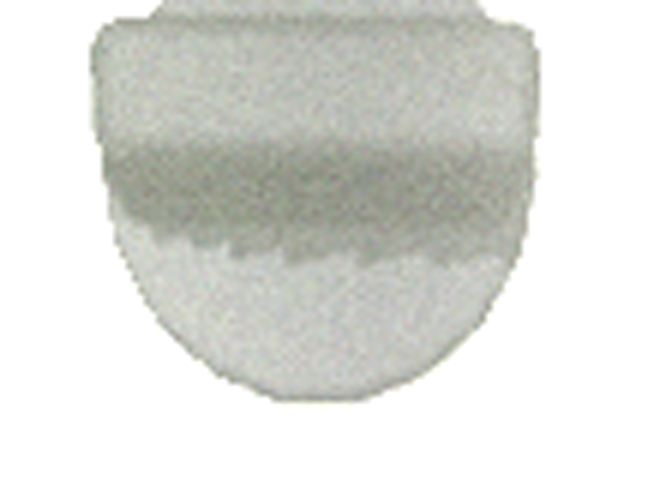

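```bash
python3 - <<'E'
from h import *
import pickle
s=pickle.load(open('w11.pkl','rb'));s2=pickle.load(open('w2.pkl','rb'))
uy=np.array([np.cos(np.radians(76.7)),np.sin(np.radians(76.7)),0]);ux=np.array([uy[1],-uy[0],0])
bay=np.array([.53,.0806,.01])
def st(X): X=np.atleast_2d(X)-bay; return np.c_[X@ux,X@uy,X[:,2]].round(4).tolist()
q=np.array([[302,125],[608,125],[605,207],[305,207]])/4+[200,0]-.3
q2=np.array([[97,20],[535,20],[532,145],[103,145]])/6+[260,0]-.3
X2=plane('wrist',q2,.098,s2);print(st(X2),st(X2.mean(0)))
for a,b in zip(q,q2):
    X=tri([(*cam('wrist',s),a),(*cam('wrist',s2),b)]);print(X.round(4),st(X))
E
```

```text
[[-0.022, 0.1139, 0.088], [0.0216, 0.1142, 0.088], [0.0217, 0.103, 0.088], [-0.0216, 0.1027, 0.088]] [[-0.0001, 0.1085, 0.088]]
[0.5351 0.1951 0.1028] [[-0.0214, 0.1126, 0.0928]]
[0.5759 0.1845 0.1075] [[0.0208, 0.1116, 0.0975]]
[0.5745 0.1755 0.0999] [[0.0214, 0.1025, 0.0899]]
[0.5323 0.1863 0.0947] [[-0.022, 0.1034, 0.0847]]
```

```bash
python3 - <<'E'
from h import *
go([.5545,.1878,.14],76.7)
E
```

```text
t 11.25 rel [0.562, 0.004, 0.114, -0.0, -0.0, -1.001] max 1.0
```

Call:
carry_out(
  targets=[
    [0.2, 0, -0.05, 0, 0, -0.2],
    [0.4, 0, -0.05, 0, 0, -0.4],
    [0.56, 0.004, 0, 0, 0, -0.6],
    [0.56, 0.004, 0, 0, 0, -0.8],
    [0.56, 0.004, 0.1, 0, 0, -1],
    [0.56, 0.004, 0.12, 0, 0, -1],
    [0.56, 0.004, 0.12, 0, 0, -1],
    [0.56, 0.004, 0.12, 0, 0, -1],
    [0.56, 0.004, 0.12, 0, 0, -1],
    [0.56, 0.004, 0.12, 0, 0, -1],
  ],
  jaw=0,
)

```text
time_s: 12.5
position: [0.5534, 0.1873, 0.1369]
tcp_rot: [[-0.973, 0.232, -0.004], [0.232, 0.973, -0.0], [0.004, -0.001, -1.0]]
force: [-0.0, 0.3, -0.8]
opening: 0.5
```

```bash
python3 - <<'E'
from h import *
import pickle
im,s=cap('wrist','w12');print(s['position'],s['qvel'].round(1),s['time_s'],s['joint_positions'].round(1));pickle.dump(s,open('w12.pkl','wb'))
c=im[100:260,180:450];c=np.clip(c.astype(float)*2,0,255).astype(np.uint8);cv2.imwrite('pics/w12c.png',cv2.resize(c,None,fx=2.9,fy=2.9,interpolation=cv2.INTER_CUBIC))
go([.5545,.1878,.087],76.7)
im,s=cap('top','t12');c=im[150:250,230:330];cv2.imwrite('pics/t12c.png',cv2.resize(c,None,fx=5,fy=5,interpolation=cv2.INTER_CUBIC))
E
```

```text
[0.55337475 0.1872799  0.13692625] [-0.  -0.5 -0.3 -0.   0.1  1.1] 12.5 [  7.7  35.1  93.2   0.   52.  -68.8]
t 12.55 rel [-0.005, 0.004, 0.251, -0.001, -0.002, -0.002] max 0.25
```

View pics/w12c.png

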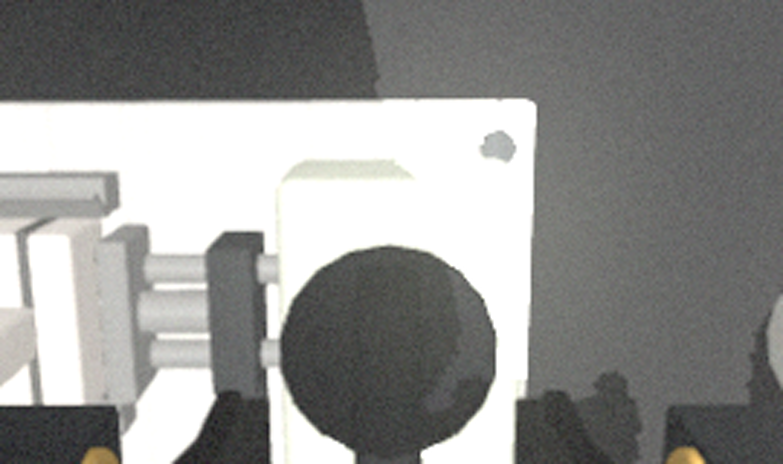

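View pics/t12c.png

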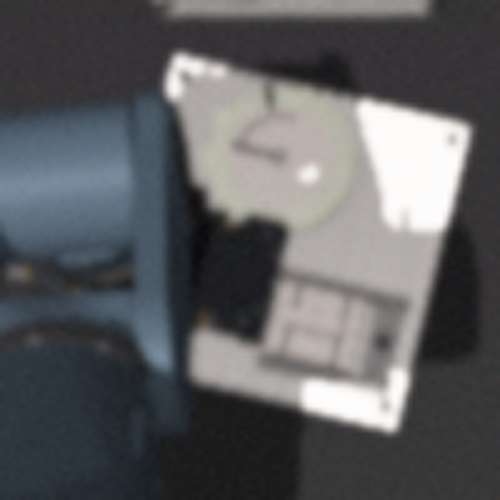

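```bash
python3 - <<'E'
from h import *
import pickle
s=pickle.load(open('w12.pkl','rb'))
X=plane('wrist',[[314,221.4],[315.3,221.4],[314,221.4-36.5],[314-37.2,221.4]],.064,s);T=np.linalg.inv(pose(s))
print(X.round(4).tolist(),(np.c_[X,np.ones(4)]@T.T)[:,:3].round(4).tolist())
E
```

```text
[[0.554, 0.1862, 0.064], [0.5542, 0.187, 0.064], [0.5294, 0.1921, 0.064], [0.5481, 0.1616, 0.064]] [[-0.0012, -0.0008, 0.0729], [-0.0012, 0.0, 0.0729], [0.0241, -0.0008, 0.073], [-0.0012, -0.0261, 0.073]]
```

Call:
carry_out(
  targets=[
    [-0.004, -0.005, 0.1, 0, -0.002, 0],
    [-0.004, -0.005, 0.2, 0, -0.002, 0],
    [-0.004, -0.005, 0.248, 0, -0.002, 0],
    [-0.004, -0.005, 0.248, 0, -0.002, 0],
    [-0.004, -0.005, 0.248, 0, -0.002, 0],
  ],
)

```text
time_s: 13.22
position: [0.5546, 0.1863, 0.0884]
tcp_rot: [[-0.973, 0.233, 0.001], [0.233, 0.973, -0.001], [-0.001, -0.001, -1.0]]
force: [0.5, -0.3, 0.7]
opening: 0.498
```

```bash
python3 - <<'E'
from h import *
s=bot.read_state();print(s['position'],s['force'],s['moment'].round(2))
im,s=cap('wrist','w13')
E
```

```text
[0.55461876 0.186281   0.08841571] [ 0.46406582 -0.30074417  0.69632433] [-0.   -0.01  0.02]
```

View pics/w13.png

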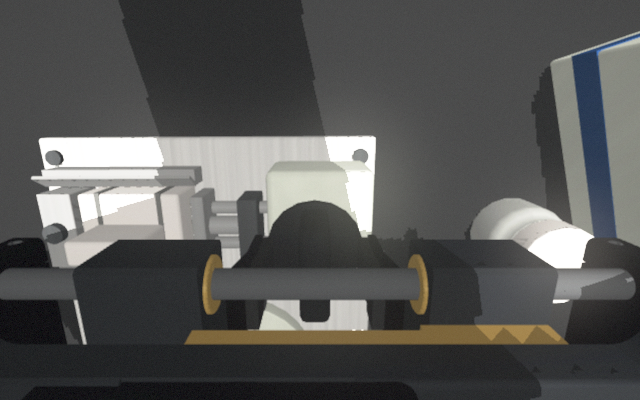

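Call:
carry_out(
  targets=[
    [0, 0, 0, 0, 0, 0],
    [0, 0, 0, 0, 0, 0],
    [0, 0, 0, 0, 0, 0],
    [0, 0, 0, 0, 0, 0],
    [0, 0, 0, 0, 0, 0],
  ],
  jaw=-1,
)

```text
time_s: 13.9
position: [0.5547, 0.1861, 0.0887]
tcp_rot: [[-0.973, 0.232, 0.001], [0.232, 0.973, -0.001], [-0.002, -0.001, -1.0]]
force: [-1.0, -1.2, 1.4]
opening: 0.157
```

```bash
python3 - <<'E'
from h import *
s=bot.read_state();print(s['position'],s['force'],s['moment'].round(2),s['opening']*87,s['joint_positions'].round(1))
E
```

```text
[0.55468721 0.18609119 0.08873325] [-1.03159742 -1.19425015  1.38432822] [-0.16  0.11  0.08] 13.630051279688512 [  7.6  39.2  94.8  -0.1  45.9 -68.9]
```

Call:
carry_out(
  targets=[
    [0, 0, 0, 0, 0, 0.07],
    [0, 0, 0, 0, 0, 0.14],
    [0, 0, 0, 0, 0, 0.21],
    [0, 0, 0, 0, 0, 0.28],
    [0, 0, 0, 0, 0, 0.35],
    [0, 0, 0, 0, 0, 0.42],
  ],
)

```text
time_s: 14.65
position: [0.5544, 0.1855, 0.0888]
tcp_rot: [[-0.624, 0.781, 0.001], [0.781, 0.624, -0.002], [-0.002, -0.001, -1.0]]
force: [-0.6, -2.2, 1.7]
opening: 0.158
```

```bash
python3 - <<'E'
from h import *
s=bot.read_state();R=np.array(s['tcp_rot']).reshape(3,3);print(s['position'],s['force'],s['moment'].round(2),s['opening']*87,s['joint_positions'].round(1),'theta',76.7-np.degrees(np.arctan2(R[1,1],R[0,1])))
E
```

```text
[0.55437895 0.18553591 0.08875523] [-0.56245491 -2.15430707  1.74910582] [-0.41  0.14  0.23] 13.714180700202647 [  7.6  39.2  94.8  -0.2  45.9 -30.9] theta 38.05638756141486
```

Call:
carry_out(
  targets=[
    [0, 0, 0, 0, 0, 0.07],
    [0, 0, 0, 0, 0, 0.14],
    [0, 0, 0, 0, 0, 0.21],
    [0, 0, 0, 0, 0, 0.28],
    [0, 0, 0, 0, 0, 0.35],
    [0, 0, 0, 0, 0, 0.42],
    [0, 0, 0, 0, 0, 0.49],
  ],
)

```text
time_s: 15.52
position: [0.5537, 0.1853, 0.0887]
tcp_rot: [[0.098, 0.995, -0.001], [0.995, -0.098, -0.003], [-0.003, -0.001, -1.0]]
force: [-1.8, -1.8, 2.3]
opening: 0.165
```

```bash
cat > st.py <<'E'
from h import *
s=bot.read_state();R=np.array(s['tcp_rot']).reshape(3,3);th=(76.7-np.degrees(np.arctan2(R[1,1],R[0,1])))%360;print(s['time_s'],s['position'].round(4),s['force'].round(1),s['moment'].round(2),(s['opening']*87).round(1),s['joint_positions'].round(1),'theta',th.round(1),np.radians(th).round(3))
E
python3 st.py; python3 - <<'E'
from h import *
im,s=cap('top','t14');c=im[150:250,230:330];a=cv2.resize(c,None,fx=4,fy=4,interpolation=cv2.INTER_CUBIC)
im,s=cap('side','s14');c=im[160:240,260:360];b=cv2.resize(c,None,fx=4,fy=5,interpolation=cv2.INTER_CUBIC)
cv2.imwrite('pics/ts14.png',np.hstack([a,b]))
E
```

```text
Traceback (most recent call last):
  File "st.py", line 2, in <module>
    s=bot.read_state();R=np.array(s['tcp_rot']).reshape(3,3);th=(76.7-np.degrees(np.arctan2(R[1,1],R[0,1])))%360;print(s['time_s'],s['position'].round(4),s['force'].round(1),s['moment'].round(2),(s['opening']*87).round(1),s['joint_positions'].round(1),'theta',th.round(1),np.radians(th).round(3))
                                                                                                                                                                                                   ^^^^^^^^^^^^^^^^^^^^^^^
AttributeError: 'float' object has no attribute 'round'
```

View pics/ts14.png

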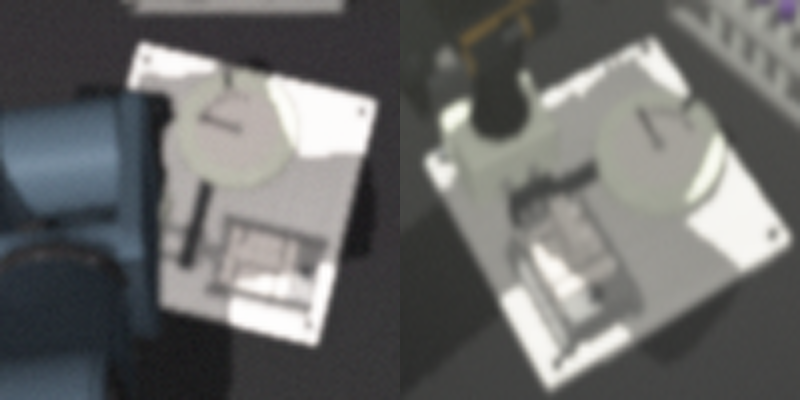

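```bash
sed -i "s/(s\['opening'\]\*87).round(1)/round(s['opening']*87,1)/" st.py; python3 st.py
```

```text
15.625 [0.5537 0.1853 0.0888] [-2.2 -1.8  2.4] [-0.37  0.35 -0.11] 13.8 [ 7.6 39.2 94.9 -0.2 46.  13.2] theta 82.2 1.434
```

Call:
carry_out(
  targets=[
    [0, 0, 0, 0, 0, 0.07],
    [0, 0, 0, 0, 0, 0.14],
    [0, 0, 0, 0, 0, 0.21],
    [0, 0, 0, 0, 0, 0.28],
    [0, 0, 0, 0, 0, 0.35],
    [0, 0, 0, 0, 0, 0.42],
    [0, 0, 0, 0, 0, 0.45],
  ],
)

```text
time_s: 16.5
position: [0.553, 0.1856, 0.0887]
tcp_rot: [[0.718, 0.696, -0.002], [0.696, -0.718, -0.003], [-0.004, 0.0, -1.0]]
force: [-1.7, 0.3, 2.6]
opening: 0.161
```

```bash
python3 st.py; python3 - <<'E'
from h import *
im,s=cap('wrist','w15')
E
```

```text
16.5 [0.553  0.1856 0.0887] [-1.7  0.3  2.6] [-0.01  0.41  0.27] 14.0 [ 7.6 39.2 94.9 -0.2 46.  53.7] theta 122.6 2.14
```

View pics/w15.png

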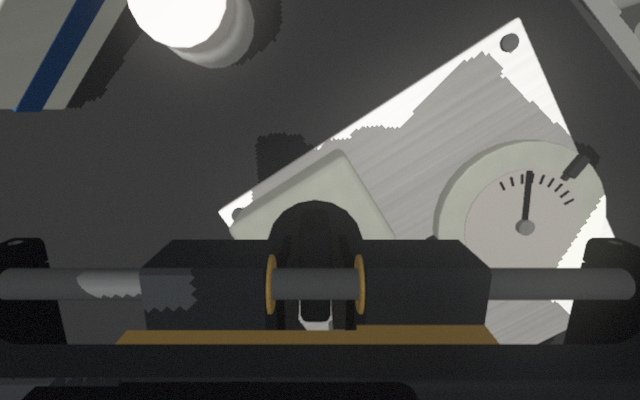

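```bash
cat > ga.py <<'E'
import sys,pickle
from h import *
def meas(name,hub,tip,mk,s):
    X=plane('wrist',[hub,tip,mk],.028,s);a=lambda v:np.degrees(np.arctan2(v[1],v[0]))
    n=76.7-a(X[1]-X[0]);m=76.7-a(X[2]-X[0])
    print('len needle',np.linalg.norm(X[1]-X[0]).round(4),'marker r',np.linalg.norm(X[2]-X[0]).round(4),'needle',np.radians(n).round(3),'marker',np.radians(m).round(3),'diff/0.8 deg',((m-n)/.8).round(1))
E
python3 - <<'E'
from ga import *
im=cv2.imread('pics/w15.png');s=bot.read_state();pickle.dump(s,open('w15.pkl','wb'))
c=im[130:250,430:610];cv2.imwrite('pics/w15c.png',cv2.resize(c,None,fx=4.4,fy=4.4,interpolation=cv2.INTER_CUBIC))
meas('',(525,228),(529,172),(566,178),s)
E
```

```text
len needle 0.0366 marker r 0.0383 needle 0.473 marker 1.118 diff/0.8 deg 46.2
```

View pics/w15c.png

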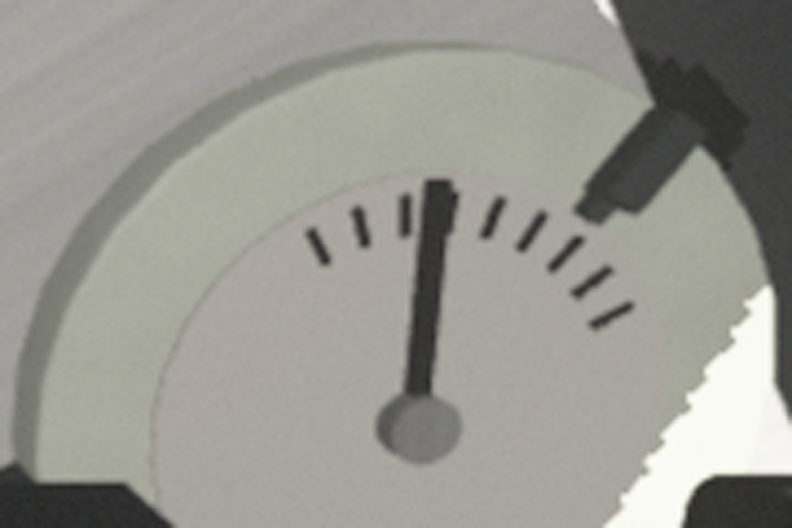

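```bash
python3 - <<'E'
from ga import *
s=pickle.load(open('w15.pkl','rb'))
f=lambda p:(430+p[0]/4.4-.4,130+p[1]/4.4-.4)
for h in [(416,427),(420,428)]: meas('',f(h),f((439,182)),f((588,214)),s)
E
```

```text
len needle 0.0363 marker r 0.0369 needle 0.495 marker 1.11 diff/0.8 deg 44.1
len needle 0.0365 marker r 0.0367 needle 0.478 marker 1.094 diff/0.8 deg 44.1
```

Call:
carry_out(
  targets=[
    [0, 0, 0, 0, 0, 0.06],
    [0, 0, 0, 0, 0, 0.12],
    [0, 0, 0, 0, 0, 0.18],
    [0, 0, 0, 0, 0, 0.24],
    [0, 0, 0, 0, 0, 0.3],
    [0, 0, 0, 0, 0, 0.36],
    [0, 0, 0, 0, 0, 0.4],
    [0, 0, 0, 0, 0, 0.4],
    [0, 0, 0, 0, 0, 0.4],
  ],
)

```text
time_s: 17.68
position: [0.5528, 0.1861, 0.0887]
tcp_rot: [[0.99, 0.141, -0.003], [0.141, -0.99, -0.002], [-0.003, 0.001, -1.0]]
force: [-2.3, 2.7, 2.8]
opening: 0.158
```

```bash
python3 st.py; python3 - <<'E'
from h import *
import pickle
im,s=cap('wrist','w16');pickle.dump(s,open('w16.pkl','wb'))
E
```

```text
17.675 [0.5528 0.1861 0.0887] [-2.3  2.7  2.8] [0.44 0.49 0.04] 13.8 [ 7.7 39.2 94.9 -0.1 46.1 89.7] theta 158.6 2.768
```

View pics/w16.png

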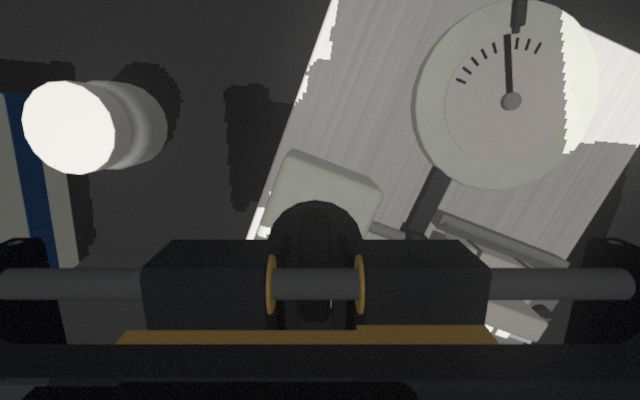

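```bash
python3 - <<'E'
from h import *
im=cv2.imread('pics/w16.png')
c=im[0:125,430:590];cv2.imwrite('pics/w16c.png',cv2.resize(c,None,fx=4.8,fy=4.8,interpolation=cv2.INTER_CUBIC))
E
```

```text
(no output)
```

View pics/w16c.png

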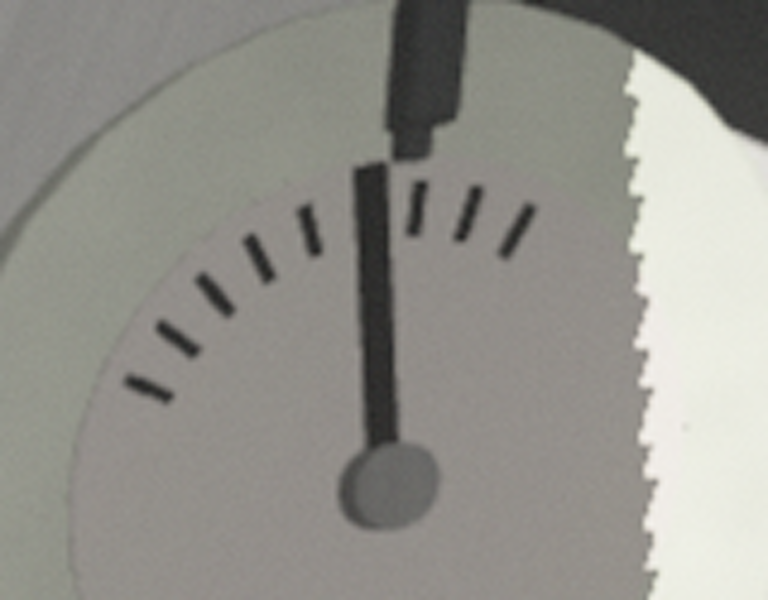

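```bash
python3 - <<'E'
from ga import *
s=pickle.load(open('w16.pkl','rb'))
f=lambda p:(430+p[0]/4.8-.4,p[1]/4.8-.4)
for h,m in [((385,487),(411,158)),((385,487),(408,158)),((386,485),(413,160))]: meas('',f(h),f((370,166)),f(m),s)
E
```

```text
len needle 0.0362 marker r 0.0364 needle 0.998 marker 1.127 diff/0.8 deg 9.2
len needle 0.0362 marker r 0.0364 needle 0.998 marker 1.118 diff/0.8 deg 8.5
len needle 0.036 marker r 0.0359 needle 0.995 marker 1.131 diff/0.8 deg 9.8
```

Call:
carry_out(
  targets=[
    [0, 0, 0, 0, 0, 0.04],
    [0, 0, 0, 0, 0, 0.08],
    [0, 0, 0, 0, 0, 0.093],
    [0, 0, 0, 0, 0, 0.093],
    [0, 0, 0, 0, 0, 0.093],
  ],
)

```text
time_s: 18.35
position: [0.5527, 0.1862, 0.0887]
tcp_rot: [[1.0, -0.005, -0.003], [-0.005, -1.0, -0.001], [-0.003, 0.001, -1.0]]
force: [-2.2, 2.8, 2.3]
opening: 0.159
```

```bash
python3 st.py; python3 - <<'E'
from h import *
import pickle
im,s=cap('wrist','w17');pickle.dump(s,open('w17.pkl','wb'))
c=im[0:125,420:580];cv2.imwrite('pics/w17c.png',cv2.resize(c,None,fx=4.8,fy=4.8,interpolation=cv2.INTER_CUBIC))
E
```

```text
18.35 [0.5527 0.1862 0.0887] [-2.2  2.8  2.3] [0.54 0.42 0.29] 13.9 [ 7.7 39.2 94.9 -0.1 46.1 98. ] theta 167.0 2.914
```

View pics/w17c.png

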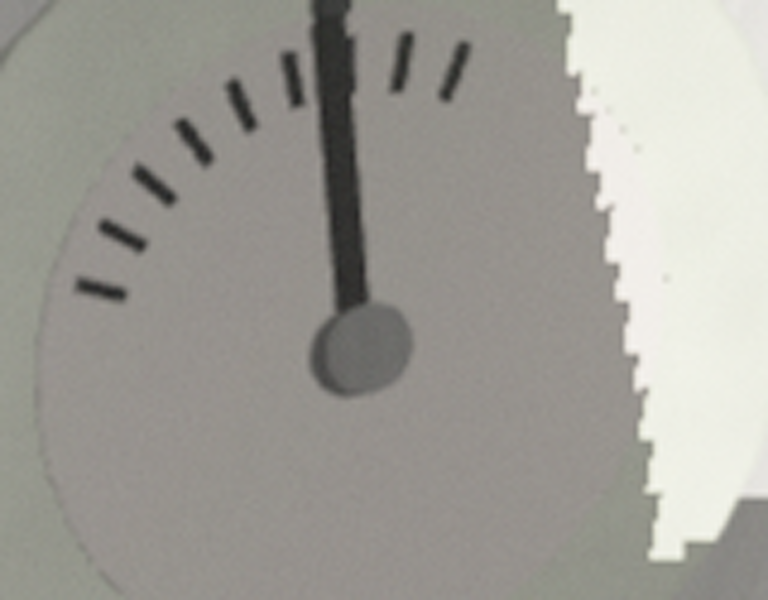

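Call:
carry_out(
  targets=[
    [0, 0, 0, 0, 0, 0],
    [0, 0, 0, 0, 0, 0],
    [0, 0, 0, 0, 0, 0],
    [0, 0, 0, 0, 0, 0],
  ],
  jaw=0,
)

```text
time_s: 18.9
position: [0.5529, 0.186, 0.0887]
tcp_rot: [[1.0, -0.005, -0.003], [-0.005, -1.0, -0.002], [-0.003, 0.002, -1.0]]
force: [-0.5, 0.8, -0.1]
opening: 0.476
```

Call:
carry_out(
  targets=[
    [0, 0, -0.1, 0, 0, 0],
    [0, 0, -0.25, 0, 0, 0],
    [0, 0, -0.4, 0, 0, 0],
    [0, 0, -0.4, 0, 0, 0],
    [0, 0, -0.4, 0, 0, 0],
  ],
)

```text
time_s: 19.52
position: [0.5524, 0.186, 0.168]
tcp_rot: [[1.0, -0.005, -0.004], [-0.005, -1.0, -0.002], [-0.004, 0.002, -1.0]]
force: [-0.2, -1.1, -0.3]
opening: 0.5
```

```bash
python3 st.py; python3 - <<'E'
from h import *
import pickle
im,s=cap('wrist','w18');pickle.dump(s,open('w18.pkl','wb'))
c=im[0:250,320:640];cv2.imwrite('pics/w18c.png',cv2.resize(c,None,fx=2.4,fy=2.4,interpolation=cv2.INTER_CUBIC))
E
```

```text
19.525 [0.5524 0.186  0.168 ] [-0.2 -1.1 -0.3] [-0.02  0.19  0.04] 43.5 [ 7.7 32.4 92.1 -0.1 55.7 98. ] theta 167.0 2.914
```

View pics/w18c.png

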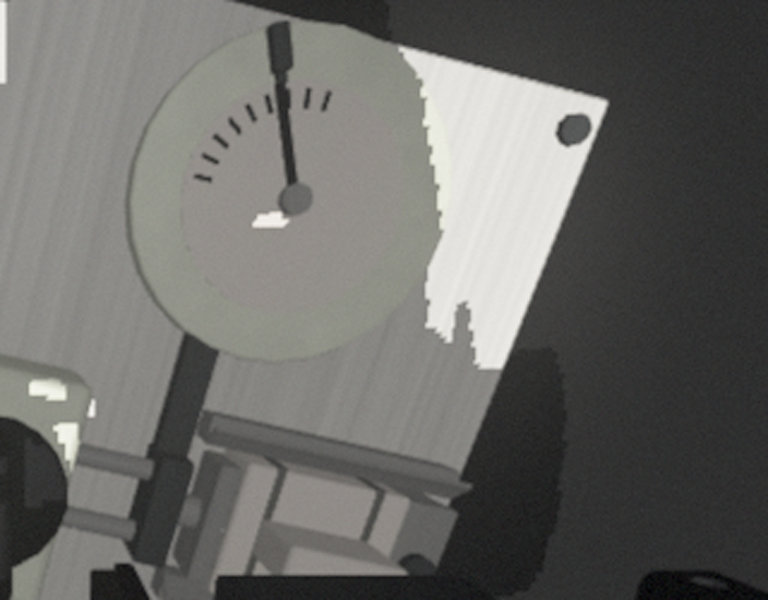

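Call:
carry_out(
  targets=[
    [0.06, 0.26, 0, 0, 0, 0],
    [0.12, 0.53, 0, 0, 0, 0],
    [0.12, 0.53, 0.1, 0, 0, 0],
    [0.12, 0.53, 0.2, 0, 0, 0],
    [0.12, 0.53, 0.2, 0, 0, 0],
    [0.12, 0.53, 0.2, 0, 0, 0],
  ],
)

```text
time_s: 20.32
position: [0.5753, 0.0799, 0.1273]
tcp_rot: [[1.0, -0.005, -0.006], [-0.005, -1.0, -0.002], [-0.006, 0.002, -1.0]]
force: [0.7, 0.2, -0.8]
opening: 0.495
```

```bash
python3 st.py; python3 - <<'E'
from h import *
import pickle
im,s=cap('wrist','w19');pickle.dump(s,open('w19.pkl','wb'))
c=im[0:240,200:460];cv2.imwrite('pics/w19c.png',cv2.resize(c,None,fx=2.5,fy=2.5,interpolation=cv2.INTER_CUBIC))
E
```

```text
20.325 [0.5753 0.0799 0.1273] [ 0.7  0.2 -0.8] [-0.04  0.16  0.01] 43.1 [-3.  35.7 94.  -0.2 50.7 87.3] theta 167.0 2.914
```

View pics/w19c.png

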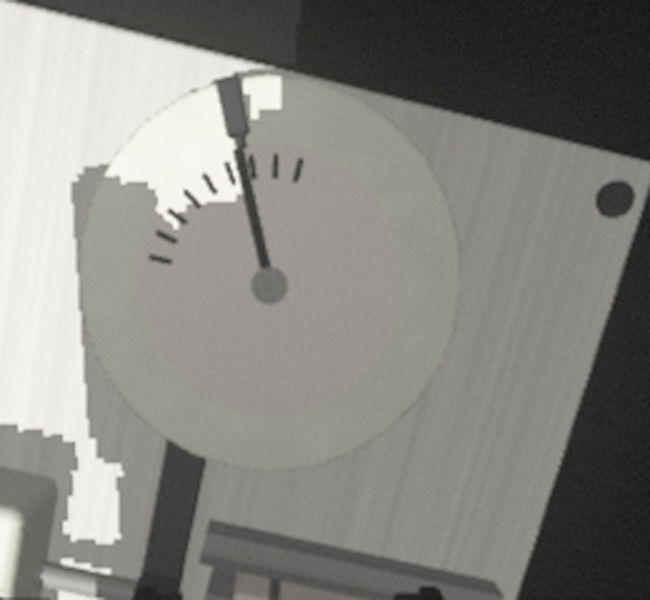

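```bash
python3 - <<'E'
from h import *
im=cv2.imread('pics/w19.png')
c=im[20:130,260:340];cv2.imwrite('pics/w19d.png',cv2.resize(c,None,fx=7,fy=7,interpolation=cv2.INTER_CUBIC)[:600*7//7+170])
E
python3 -c "
import cv2;a=cv2.imread('pics/w19d.png');print(a.shape);cv2.imwrite('pics/w19e.png',cv2.resize(a,(436,600)))"
```

```text
(770, 560, 3)
```

View pics/w19e.png

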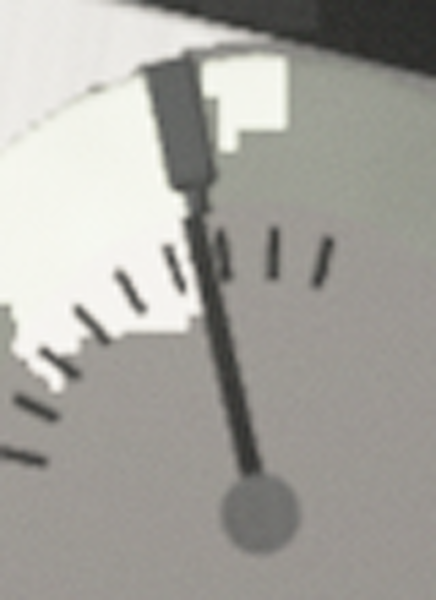

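```bash
python3 - <<'E'
from ga import *
im=cv2.imread('pics/w19.png');s=pickle.load(open('w19.pkl','rb'))
g=im.mean(2)
for r in range(28,114):
    row=g[r,270:322]; m=np.where(row<115)[0]+270
    if r%2==0 or 52<r<66: print(r,m.tolist() if len(m)<14 else (m.min(),m.max(),len(m)), [int(v) for v in g[r,288:306]] if 50<r<68 else '')
E
```

```text
28 [314, 315, 316, 317, 318, 319, 320, 321] 
30 [294] 
32 [287, 288, 289, 290, 291, 292, 293, 294, 295] 
34 [288, 289, 290, 291, 292, 293, 294, 295] 
36 [288, 289, 290, 291, 292, 293, 294, 295, 296] 
38 [288, 289, 290, 291, 292, 293, 294, 295, 296] 
40 [289, 290, 291, 292, 293, 294, 295, 296] 
42 [289, 290, 291, 292, 293, 294, 295, 296, 297] 
44 [290, 291, 292, 293, 294, 295, 296, 297] 
46 [290, 291, 292, 293, 294, 295, 296, 297, 298] 
48 [291, 292, 293, 294, 295, 296, 297, 298] 
50 [291, 292, 293, 294, 295, 296, 297, 298] 
52 [291, 292, 293, 294, 295, 296, 297, 298, 299] [243, 243, 189, 105, 99, 97, 99, 96, 93, 91, 76, 100, 141, 156, 153, 154, 156, 155]
53 [292, 293, 294, 295, 296, 297, 298] [242, 242, 201, 117, 95, 89, 84, 85, 86, 81, 82, 123, 149, 155, 155, 157, 154, 155]
54 [292, 293, 294, 295, 296, 297] [242, 242, 228, 161, 90, 78, 80, 85, 82, 79, 117, 146, 154, 155, 153, 156, 155, 153]
55 [294, 295, 296, 297] [242, 243, 243, 226, 198, 152, 104, 102, 85, 78, 130, 153, 155, 154, 155, 151, 154, 153]
56 [295, 296, 297] [243, 243, 243, 243, 244, 209, 129, 99, 87, 75, 129, 153, 156, 
[... 1383 characters left out ...]
83, 293, 297, 298, 299, 317, 318] 
74 [284, 297, 298, 299, 300] 
76 [285, 298, 299, 300] 
78 [275, 276, 297, 298, 299, 300, 301] 
80 [277, 278, 298, 299, 300, 301] 
82 [278, 279, 298, 299, 300, 301, 302] 
84 [299, 300, 301, 302] 
86 [270, 271, 272, 299, 300, 301, 302, 303] 
88 [272, 273, 274, 300, 301, 302, 303] 
90 [300, 301, 302, 303, 304] 
92 [301, 302, 303, 304] 
94 [301, 302, 303, 304] 
96 [270, 302, 303, 304, 305] 
98 [302, 303, 304, 305] 
100 [303, 304, 305, 306] 
102 [303, 304, 305, 306] 
104 [303, 304, 305, 306, 307] 
106 [304, 305, 306, 307] 
108 [305, 306, 307, 308] 
110 [303, 304, 305, 306, 307, 308, 309, 311, 312] 
112 [302, 303, 304, 305, 306, 307, 308, 309, 310, 311, 312, 313]
```

Call:
carry_out(
  targets=[
    [-0.2, 0.0, -0.2, 0, 0, 0],
    [-0.4, 0.1, -0.4, 0, 0, 0],
    [-0.5, 0.1, -0.6, 0, 0, 0],
    [-0.5, 0.1, -0.6, 0, 0, 0],
    [-0.5, 0.1, -0.6, 0, 0, 0],
  ],
)

```text
time_s: 21.0
position: [0.4766, 0.0608, 0.2487]
tcp_rot: [[1.0, -0.004, -0.003], [-0.004, -1.0, -0.002], [-0.003, 0.002, -1.0]]
force: [-0.0, -0.6, -0.2]
opening: 0.5
```

```bash
python3 st.py; python3 - <<'E'
from h import *
import pickle
im,s=cap('wrist','w20');pickle.dump(s,open('w20.pkl','wb'))
im2,_=cap('side','s20');cv2.imwrite('pics/s20c.png',cv2.resize(im2[150:250,250:370],None,fx=6,fy=6,interpolation=cv2.INTER_CUBIC))
cap('top','t20')
E
```

```text
21.0 [0.4766 0.0608 0.2487] [-0.  -0.6 -0.2] [-0.05  0.14  0.  ] 43.5 [ -6.   18.6 101.7  -0.2  59.8  84.3] theta 166.9 2.914
```

View pics/w20.png

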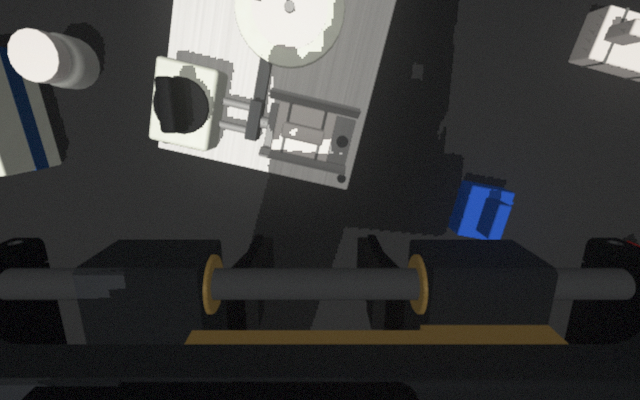

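View pics/s20c.png

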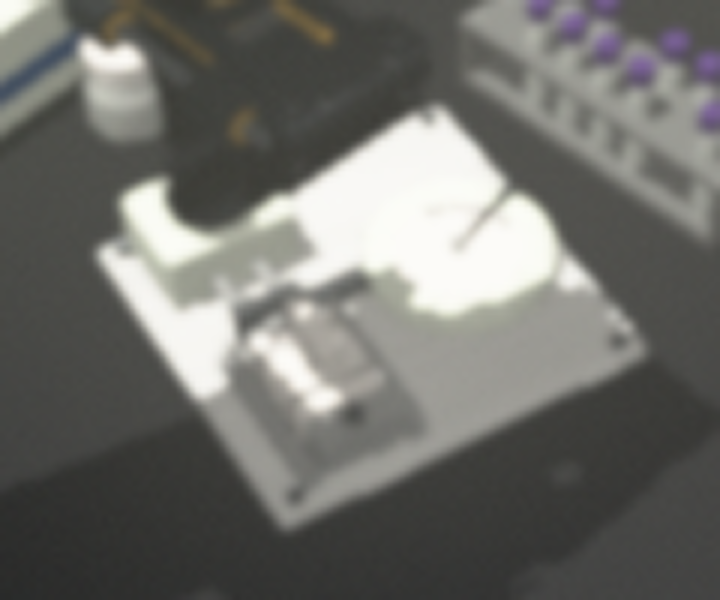

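View pics/t20.png

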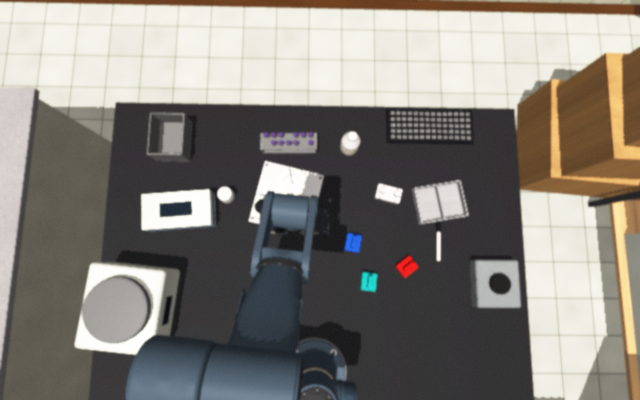

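```bash
python3 -c "
from rig import bot
print(bot.hand_in())"
```

```text
the job is handed in; nothing more can be done
None
```

I set the short single-finned white cassette into the bay, and it touched the floor at about 4 N. I then turned the knob clockwise to about 2.91 rad (167°), let go, backed away and handed in at about 21 s of the 62 s.

Final checks:
- **Cassette:** it sits between the guide rails, clamped between the presser and the stop. It looks flat in both the wrist and side views.
- **Needle:** in a close wrist view after letting go, it points at the marker (measured at about 1.11 to 1.13 rad). It is short of it, not past it, by 0.025 rad by the pixel measurement; the view before the last turn implied 0.00 to 0.02 rad. I left it rather than regrip the knob for a correction of about 2°.
- **Other things:** in the top view they are at the same pixels as at the start.
- **Forces:** the wrist force readings stayed below 5 N throughout.

Two measurements disagreed:
- **Wrist camera:** it showed a sideways offset of about 0.9 mm. I corrected for it by comparing the jaws, cassette and rails within the images.
- **Knob axis:** it measured about 2 to 3 mm off the middle of the gear housing. I used the measured position to grip it.

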